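Load a tube rack into the mixer of a bench-top hood and close the sash

ROBOT

A 7-joint arm with a two-finger parallel gripper is mounted at the origin on a cart in front of the work surface, level with it; the furniture and walls round the work are solid. World frame = base frame: x ahead of the robot, y to its left, z up, the work surface at z = 0. Lengths are in m, angles in rad, forces in N, time in s.
With the tool pointing down it reaches from about 0.425 to 0.825 m from the base axis. Payload 3.6 kg.
Tool frame: the origin (TCP) lies between the finger pads; the fingertips stand arm.tcp_to_tips ahead of it and the grasp point (between the pads) lies 6 mm ahead of it (arm.tcp_to_tips is the distance from the TCP to the fingertips, in m); z points along the fingers, y is the line along which they close (so a half turn about z gives the same grasp; the last joint's range is limited). The gripper opens to 85 mm and grips with 20 to 120 N. Pads are 22 mm wide; open, the fingers measure 114 mm over their backs; the gripper's body (76 mm by 85 mm) begins 54 mm behind the grasp point. The pads swing forward as they close: fully open they stand 13 mm farther back than shut.
Start: joints at [-1.226, 0.615, -0.013, 1.423, 0.008, 1.103, -0.04], TCP at [0.236, 0.606, 0.256] pointing down, gripper open.
Joint ranges: [-3.12, 3.12], [-0.3, 2.06], [-1.34, 1.32], [0.26, 2.42], [-1.36, 4.5], [0.01, 1.98], [-2.84, 2.84]. Speed limits (rad/s): [2.79, 2.79, 3.14, 3.14, 3.14, 3.14, 3.14].

INTERFACE

Orientations are given as a rotation vector (axis times angle).
In Python, from rig import sense, imaging, sign_off, arm gives the robot as it stands.
- The arm moves only by the shell command python3 -m inch 'ROWS' [OPENING]. ROWS is text: rows parted by semicolons, each of 6 numbers parted by spaces: the shift along the tool's x, y, z in units of 25 mm (1.0 is 25 mm), then the turn, a rotation vector about the tool's x, y, z in units of 5 degrees (1.0 is 5 degrees). A call has 1 to 10 rows; each row shifts and turns the commanded pose from where the row before left it, along the tool's axes as they then stand; what a row does not reach is not made up. A row lasts 1/12 s, in which the tool goes at most 41.7 mm and 7.16 degrees, less where a joint would pass 70% of its speed; a pose out of reach is approached as far as the arm can. A call is refused whole if a number of a shift passes 1 or a number of a turn 1, either way. A call with a gripper value outside its range is refused whole. OPENING is the opening, from 0 (shut) to 1 (fully open), set as the call begins (- or left out, the last holds). The fingers move at their own pace and stop on an object; the grip force is fixed at half the most. Time passes only in rows, so rows that do not move let the fingers close. It gives the time, the measured TCP pose, the force, the opening and the grip force at its end, in the units of the state.
- sense(): the state, without advancing time (a new reading comes with each control period).
- imaging.get_image(name): name is "side" or "top"; returns the picture (480x640x3 uint8, blue, green, red); there is no depth.
- imaging.camera_params(name): a dict with "fovy" (degrees; the focal length in pixels is half the picture's height over the tangent of half this angle, whatever the lens; pixels are square), "cx", "cy" (the principal point, pixels), "k1" (the pictures are not rectified: a ray, as slopes to the right and down, at radius r is drawn at 1 + k1 r^2 times it, then the intrinsics apply), "eye" and "rotation" of the camera in the world. Camera axes: x right, y down, z forward; pixel columns grow to the right and rows downward; lengths in m; the calibration is good to about 2 mm. A picture is of the moment at which its call begins. camera_params takes no time and is no camera call.
- sign_off(): hands the job in; it is judged then, once.
The state is a dict: "time_s": time; "joints": joint angles; "qvel": joint speeds; "tau": joint torques, N m; "tcp_pos": TCP position; "tool_rot": TCP orientation; "wrist_force": force on the tool from outside, world axes, zero at the start; "torque": the same for the moment, N m; "opening": finger opening in m; "grasp_force": force on a finger pad.
Only numpy, scipy, OpenCV 4.12 (cv2) and the standard library are available. Lean on these libraries where they do the work, as an engineer would, in place of code of your own. Each camera call takes 0.05 s, during which the arm holds its last target. There are 200 camera calls.

TASK

Load the green tube rack into the mixer inside the bench-top hood: raise the clear sash as far as it goes (either of its two handles will do), slide the rack lengthwise along the mixer's lane to the back stop so that both spring clips snap in behind it, let go, and then lower the sash right down onto its sill. Keep both tubes standing in the rack, and leave the cup, the dropper bottles and the wash bottle standing where they are.

Things in the scene. Friction and masses are not known exactly. Their poses are not given: they have to be found in the camera images.
- hood: White and aluminium bench-top filter hood, 330 mm wide, 580 high, 210 deep, fixed, clear sides. Origin on the bench under the middle of its front opening (sash plane); x points into the hood, away from the robot, y left, z up. Opening 290 mm wide. Sill: x -32 to 7 mm (sloping lip to -50), top z = 28 mm, level with the platform. Ceiling z = 297 mm, back wall x = 188 mm.
- sash (a joint): Height in m of the clear vertical sliding sash above closed: 0 = down on the sill, 0.25 = fully up. Counterbalanced: it stays where it is left; about 10 N lift it, 3 N push it down. Pane 6 mm thick, 270 mm high, aluminium rail along its foot (lower edge at z = 30 mm when closed).
- handle_left (a point): Middle of the left one of the sash's two handles: a level steel bar 14 mm thick, 80 mm long along the hood's y, 52 mm in front of the pane (45 mm free behind it), on two thin brackets 33 mm either side of this point. At y = 96 mm in the hood's frame, 66 mm above the bench when closed; rises with the sash. Axes as the hood's.
- handle_right (a point): The same for the right handle, at y = -96 mm. Either handle works the sash.
- rack: Green plastic tube rack, 51 (its x) x 137 (its y) x 70 mm high, loose, about 0.16 kg. Origin at the centre of its underside. End plates at y = +-67 mm, 4 mm floor, long sides at x = +-25.5 mm with a flat rail along the upper edge (heights 44 to 70 mm), open below. Its two tubes stand near its -y end; the +y half is empty.
- tube_red: Blood tube with red cap, 13 mm thick, cap 17 mm, 107 mm long, standing loose in the rack; origin at the middle of its foot, z along it to the cap. The cap reaches 140 mm above the rack's underside.
- tube_yellow: Blood tube with yellow cap, same sizes, standing beside the other.
- tube_red_seat (a point): Point on the rack where the foot of the red-capped tube stands: x = 10.75, y = -32.3, z = 33 mm in the rack's frame.
- tube_yellow_seat (a point): The same for the yellow-capped tube: x = -10.75, y = -32.3, z = 33 mm.
- lane_mouth (a point): Mouth of the rack's lane on the low tube mixer that lies on the hood's floor: on the black platform (z = 28 mm), at x = 10 mm, y = 0 in the hood's frame, axes as the hood's. Here the flared lead-ins are 72 mm apart; they narrow to 57 mm in 13 mm. The guides behind are 10 mm high, 55 mm apart inside. The platform runs from x = 12 to 186 mm.
- dock_home (a point): Where the rack's origin lies when it is home in the lane, against the 23 mm high back stop: on the platform, at x = 108.5, y = 0, z = 28 mm in the hood's frame, axes as the hood's. The rack's long side (its y) then lies along this x, either way round.
- clip_left (a joint): How far the left spring clip is pressed outward, m: 0 = free, at most 0.007. A bent steel strip 9 mm high that bows 5.5 mm into the lane, its peak at x = 36 mm in the hood's frame. The passing rack presses it aside (about 4 to 8 N of push in all); it snaps in behind the rack's near end, which is at x = 40 mm when home.
- clip_right (a joint): The same for the right spring clip.
- cup: Bystander: specimen cup with red screw cap, 64 mm across, 72 mm high, beside the rack; origin at the centre of its foot.
- bottle_red: Bystander: dropper bottle with red collar, 33 mm across, 96 mm high, on the other side of the rack; origin at the centre of its foot.
- bottle_blue: Bystander: dropper bottle with blue collar, 36 mm across, 104 mm high, in a rear corner of the hood; origin at the centre of its foot.
- wash_bottle: Bystander: white wash bottle with red cap and bent spout, 59 mm across, 185 mm high over the spout, 0.21 kg, on the bench between rack and hood; origin at its foot, 19 mm off the bottle's centre, which lies towards its own -y.

How it is judged:
On the way, in this order (a step that is already met when the one before it is completed fails the run):
1. the sash is raised fully (235 mm of its 250 mm or more) (value of joint sash above 0.235 m), for 0.2 s.
2. the rack is home in the lane: within 4 mm of its place, straight, flat on the platform, both clips sprung back behind it, the tubes still in it (x of rack in the frame of dock_home between -0.004 and 0.004 m and y of rack in the frame of dock_home between -0.004 and 0.004 m and z of rack in the frame of dock_home between -0.004 and 0.004 m and angle between the y axis of rack and the x axis of dock_home, either way round below 0.05 rad and angle between rack's own z axis and vertical below 0.05 rad and value of joint each of clip_left, clip_right below 0.003 m and distance between tube_red and tube_red_seat below 0.015 m and angle between each of tube_red, tube_yellow's own z axis and vertical below 0.35 rad and distance between tube_yellow and tube_yellow_seat below 0.015 m), for 0.2 s.
At the end, for the whole second after the job is handed in: Sash down on its sill within 6 mm; rack home within 4 mm along, across and in height, straight and level within 0.05 rad, at rest, both clips out again (pressed under 3 mm); both tubes in the rack, feet within 15 mm of their seats, leaning under 0.35 rad (all of step 2 and value of joint sash below 0.006 m and linear speed of rack below 0.02 m/s); the robot touches nothing.
It fails at once if the specimen cup is knocked over or pushed more than 30 mm (distance of cup from where it was at the start of the episode above 0.03 m or angle between cup's own z axis and vertical above 0.5 rad).
It fails at once if the red-capped dropper bottle is knocked over or pushed more than 30 mm (distance of bottle_red from where it was at the start of the episode above 0.03 m or angle between bottle_red's own z axis and vertical above 0.5 rad).
It fails at once if the blue-capped dropper bottle is knocked over or pushed more than 30 mm (distance of bottle_blue from where it was at the start of the episode above 0.03 m or angle between bottle_blue's own z axis and vertical above 0.5 rad).
It fails at once if the wash bottle is knocked over or pushed more than 30 mm (distance of wash_bottle from where it was at the start of the episode above 0.03 m or angle between wash_bottle's own z axis and vertical above 0.5 rad).
It also fails if it takes over 72 s, if anything falls off the work surface, if the arm or the gripper's body presses on something with over 40 N, if the wrist force passes 120 N, or if a joint passes its speed limit or range.

## Working session

There is one attempt and no reset: what is moved stays moved. The work goes in short steps, Python scripts to look and compute and a shell command to move; the robot and the scene stay as the last step left them, time stands still between calls to the robot, and variables do not carry over. Pictures are saved under pics/ and viewed, at most 10 in all, crops included, and the job is handed in when it is done.

```bash
mkdir -p pics; ls; cat > h.py <<'E'
import numpy as np, cv2
from rig import sense, imaging, arm
from scipy.spatial.transform import Rotation as R
def cam(n):
    p=imaging.camera_params(n); f=240/np.tan(np.radians(p['fovy'])/2)
    return p,f,np.array(p['eye']),np.array(p['rotation'])
def ray(n,u,v):
    p,f,e,Rm=cam(n); d=np.array([(u-p['cx'])/f,(v-p['cy'])/f]); s=d.copy()
    for _ in range(30): s=d/(1+p['k1']*(s@s))
    r=Rm@np.array([s[0],s[1],1]); return e,r/np.linalg.norm(r)
def onz(n,u,v,z):
    e,r=ray(n,u,v); return e+r*(z-e[2])/r[2]
def proj(n,P):
    p,f,e,Rm=cam(n); c=Rm.T@(np.array(P)-e); s=c[:2]/c[2]; s=s*(1+p['k1']*(s@s))
    return np.array([p['cx'],p['cy']])+f*s
def tri(a,b):
    (e1,r1),(e2,r2)=ray('top',*a),ray('side',*b)
    A=np.stack([r1,-r2],1); t=np.linalg.lstsq(A,e2-e1,rcond=None)[0]
    p,q=e1+r1*t[0],e2+r2*t[1]; return (p+q)/2,np.linalg.norm(p-q)
E
python3 - <<'E'
from h import *
for n in('top','side'):
    cv2.imwrite(f'pics/{n}0.png',imaging.get_image(n)); print(imaging.camera_params(n))
print(sense(),arm.tcp_to_tips)
E
```

```text
pics
{'fovy': 56.15187485538278, 'cx': 316.94355541113055, 'cy': 245.93884706340916, 'k1': -0.020545016643683914, 'eye': array([0.40579068, 0.12669476, 1.08693507]), 'rotation': array([-2.13636254,  2.15711465, -0.22050189])}
{'fovy': 45.08811763712742, 'cx': 319.693721988347, 'cy': 238.30593737687735, 'k1': -0.03709978935007457, 'eye': array([ 0.00608034, -0.71236321,  0.71798458]), 'rotation': array([-2.08620721,  0.66282782, -0.37528553])}
{'time_s': 0.1, 'joints': array([-1.22550474,  0.615805  , -0.01261834,  1.42474462,  0.00810507,
        1.10338469, -0.04038731]), 'qvel': array([-0.00065379, -0.00135315,  0.00026031, -0.00226112,  0.00192001,
        0.00076083, -0.00065499]), 'tau': array([ 2.04784563e-03, -4.70383358e+01,  2.60535926e-01, -1.71572828e+01,
        1.01033575e-02,  5.87098839e-03,  1.66408063e-05]), 'tcp_pos': array([0.23589641, 0.60501161, 0.25526329]), 'tool_rot': array([-0.58045157, -3.08710248,  0.00354576]), 'wrist_force': array([-0.43818999,  0.21372298, -0.03528131]), 'torque': array([-0.04844705, -0.03779158,  0.00384179]), 'grasp_force': 0.0, 'opening': 0.08532133791618472} 0.025
```

```bash
sed -i "s/np.array(p\['rotation'\])/R.from_rotvec(p['rotation']).as_matrix()/" h.py
```

```text
(no output)
```

View pics/top0.png

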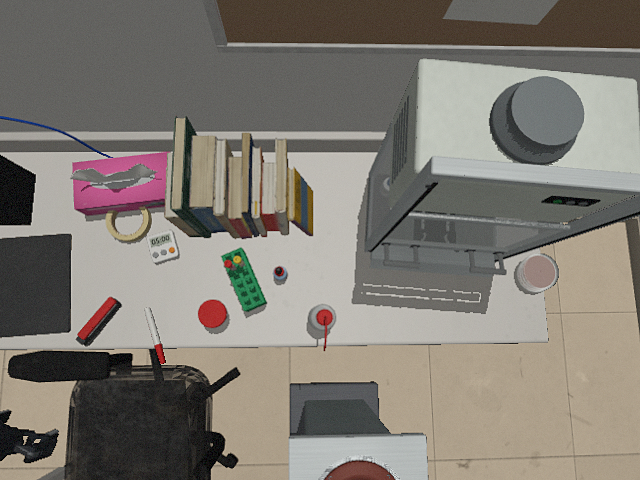

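View pics/side0.png

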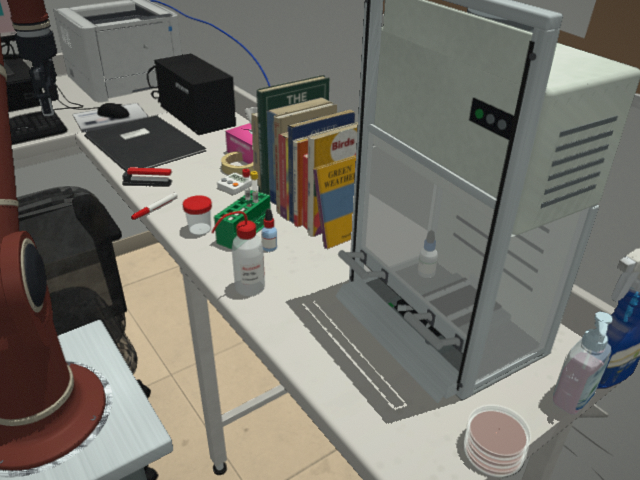

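The top view shows the rack at about (244,280), the tubes at (232,262), the cup at (213,314), the red bottle at (280,273), the wash bottle at (322,318) and the handles at about (404,257) and (487,265). In the side view the handles are at about (363,268) and (437,330). I'll enlarge the handles and measure the rack by colour.

```bash
python3 - <<'E'
from h import *
t=cv2.imread('pics/top0.png'); s=cv2.imread('pics/side0.png')
a=cv2.resize(t[225:315,350:550],(800,360),interpolation=cv2.INTER_CUBIC) # x4
b=cv2.resize(s[240:400,330:490],(480,480),interpolation=cv2.INTER_CUBIC)[:240*2]
c=np.zeros((600,800,3),np.uint8)
c[:240,:]=cv2.resize(t[230:290,350:550],(800,240),interpolation=cv2.INTER_CUBIC)
c[240:,:480]=cv2.resize(s[240:360,340:500],(480,360),interpolation=cv2.INTER_CUBIC)
c[240:,480:]=cv2.resize(t[240:330,200:280],(320,360),interpolation=cv2.INTER_CUBIC)
cv2.imwrite('pics/c1.png',c)
hsv=cv2.cvtColor(t,cv2.COLOR_BGR2HSV)
def blobs(im,lo,hi,amin=8):
    h=cv2.cvtColor(im,cv2.COLOR_BGR2HSV); m=cv2.inRange(h,lo,hi)
    n,l,st,ce=cv2.connectedComponentsWithStats(m)
    return m,[(st[i].tolist(),ce[i].round(1).tolist()) for i in range(1,n) if st[i][4]>=amin]
for nm,im in(('top',t),('side',s)):
    m,bl=blobs(im,(50,100,40),(85,255,255),30); print(nm,'green',bl)
    print('yel',[b for b in blobs(im,(20,150,100),(32,255,255))[1] if b[1][1]>170])
    print('red',[b for b in blobs(im,(0,170,90),(6,255,255))[1] if b[1][1]>150],[b for b in blobs(im,(174,170,90),(180,255,255))[1]])
m,_=blobs(t,(50,100,40),(85,255,255)); m[:, :200]=0;m[:,300:]=0
p=np.argwhere(m)[:,::-1].astype(np.float32); r=cv2.minAreaRect(p);bx=cv2.boxPoints(r);print(bx)
for z in(.07,):print([onz('top',*q,z).round(4).tolist() for q in bx])
E
```

```text
top green [([222, 248, 44, 63, 1254], [244.8, 282.0])]
yel [([294, 169, 6, 25, 70], [295.5, 179.9]), ([308, 187, 5, 46, 177], [309.7, 208.7]), ([294, 199, 4, 8, 16], [295.2, 202.5]), ([255, 202, 2, 12, 21], [255.4, 206.9]), ([294, 208, 6, 15, 56], [296.6, 214.9]), ([233, 256, 8, 7, 46], [236.9, 259.0])]
red [([225, 260, 7, 7, 31], [227.9, 263.3]), ([278, 267, 6, 9, 17], [280.9, 271.8]), ([78, 298, 38, 42, 354], [96.1, 317.8]), ([198, 300, 29, 28, 546], [212.0, 313.4]), ([317, 310, 15, 30, 173], [324.3, 318.3]), ([155, 344, 10, 20, 93], [159.8, 352.8])] []
side green [([300, 82, 20, 7, 41], [308.6, 84.4]), ([307, 87, 17, 13, 120], [314.9, 92.6]), ([273, 88, 15, 7, 36], [280.3, 90.6]), ([268, 95, 20, 14, 142], [277.2, 101.7]), ([475, 109, 9, 10, 67], [478.8, 113.2]), ([215, 191, 55, 41, 820], [250.4, 208.4]), ([216, 214, 28, 35, 546], [227.6, 230.1])]
yel [([250, 171, 8, 8, 55], [253.8, 174.3]), ([314, 197, 4, 17, 47], [315.3, 205.7]), ([325, 213, 27, 35, 648], [338.4, 230.1])]
red [([127, 168, 44, 7, 223], [148.7, 170.7]), ([243, 169, 7, 7, 38], [245.8, 171.8]), ([183, 196, 28, 18, 397], [196.8, 204.3]), ([132, 208, 17, 11, 84], [140.0, 213.0]), ([213, 211, 43, 28, 330], [242.3, 226.6]), ([264, 219, 9, 8, 55], [268.2, 222.8])] []
[[202.00002 223.99998]
 [225.17317 212.82237]
 [268.00543 301.6209 ]
 [244.83226 312.79852]]
[[0.6348, 0.3553, 0.07], [0.661, 0.3028, 0.07], [0.456, 0.2028, 0.07], [0.4318, 0.2542, 0.07]]
```

View pics/c1.png

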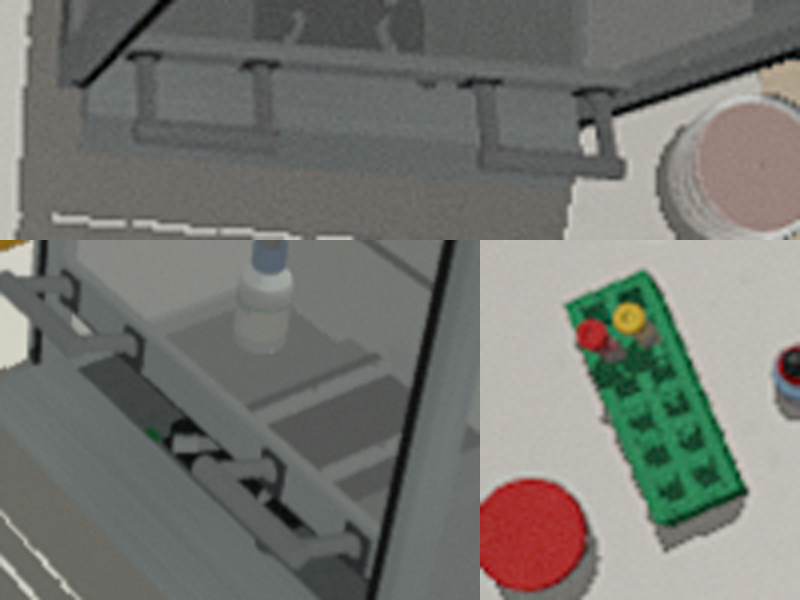

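The crop shows the handle bars. In the top view the left one runs (384,263)–(419,265.5) and the right one (470.5,270)–(505.5,272). In the side view they run (341,254)–(368,277) and (407,316)–(438,344). The rack's tubes are at its far end, with the red cap towards the left of the image.

```bash
python3 - <<'E'
from h import *
print([x for x in dir(arm) if x[0]!='_'])
for nm,a,b in [('LL',(383.75,263),(340.7,254.3)),('LR',(419,265.5),(368.3,276.7)),('RL',(470.5,270),(406.7,316)),('RR',(505.5,272),(438.3,344)),
 ('red',(227.9,263.3),(245.8,171.8)),('yel',(236.9,259),(253.8,174.3)),('botred',(280.9,271.8),(268.2,222.8)),('cupcap',(212,313.4),(196.8,204.3))]:
    p,e=tri(a,b); print(nm,p.round(4),round(e,4))
t=cv2.imread('pics/top0.png');h=cv2.cvtColor(t,cv2.COLOR_BGR2HSV);m=cv2.inRange(h,(50,100,40),(85,255,255));m[:,:215]=0;m[:,275:]=0;m[:240]=0
m[320:]=0
p=np.argwhere(m)[:,::-1].astype(np.float32);print(len(p));bx=cv2.boxPoints(cv2.minAreaRect(p));print(bx)
Q=np.array([onz('top',*q,.07) for q in bx]);print(Q.round(4));print(Q.mean(0),[np.linalg.norm(Q[i]-Q[i-1]).round(4) for i in range(4)])
for k,v in dict(cup=(212,313.4,.072),bred=(280.5,272.5,.09),wash=(322,312,.12),red=(227.9,263.3,.14),yel=(236.9,259,.14)).items(): print(k,onz('top',*v).round(4))
E
```

```text
['MotionError', 'tcp_to_tips']
LL [ 0.5372 -0.0543  0.1135] 0.0042
LR [ 0.5328 -0.1333  0.1144] 0.0089
RL [ 0.5198 -0.246   0.1153] 0.0044
RR [ 0.5132 -0.3217  0.1197] 0.0023
red [0.5361 0.2826 0.1347] 0.0034
yel [0.5452 0.2639 0.1341] 0.0032
botred [0.5243 0.1738 0.0653] 0.0019
cupcap [0.4332 0.3269 0.0657] 0.0042
1254
[[220.58118 255.75533]
 [242.53177 246.51295]
 [266.30588 302.9765 ]
 [244.35529 312.21887]]
[[0.5607 0.311  0.07  ]
 [0.5817 0.2616 0.07  ]
 [0.453  0.2066 0.07  ]
 [0.4331 0.2553 0.07  ]]
[0.50712811 0.25860704 0.07      ] [np.float64(0.1393), np.float64(0.0536), np.float64(0.1399), np.float64(0.0526)]
cup [0.4312 0.3266 0.072 ]
bred [0.5191 0.174  0.09  ]
wash [0.4303 0.0843 0.12  ]
red [0.5338 0.2825 0.14  ]
yel [0.5429 0.2638 0.14  ]
```

Both handles triangulate to z ≈ 0.115, against 0.066 when closed, so the sash already stands about 50 mm open. The handle spacing of 191 mm checks against the expected 192, and the rack's top comes out at 139 x 53 mm, which also fits. Next is a helper that works out moves in tool units.

```bash
cat >> h.py <<'E'
HX=np.array([.995,-.097,0]);HX/=np.linalg.norm(HX);HY=np.array([-HX[1],HX[0],0]);HO=np.array([.578,-.194,0])
def hood(x,y,z): return HO+HX*x+HY*y+np.array([0,0,z])
def tool(yaw,pitch,roll=0):
    """tool z: heading yaw, pitch deg below horizontal; roll 0 = y lateral(left), 90 = y in the vertical plane"""
    a,b=np.radians([yaw,pitch]); z=np.array([np.cos(a)*np.cos(b),np.sin(a)*np.cos(b),-np.sin(b)])
    y=np.array([-np.sin(a),np.cos(a),0]); M=R.from_matrix(np.stack([np.cross(y,z),y,z],1))
    return M*R.from_euler('z',roll,degrees=True)
def plan(P,T=None):
    s=sense(); C=R.from_rotvec(s['tool_rot']); T=C if T is None else T
    for k in(0,180):
        T2=T*R.from_euler('z',k,degrees=True); rv=(C.inv()*T2).as_rotvec(degrees=True)/5
        d=T2.inv().apply(np.array(P)-s['tcp_pos'])/.025
        print('roll',k,'turn',rv.round(2),'then shift',d.round(2))
E
python3 - <<'E'
from h import *
s=sense();print(R.from_rotvec(s['tool_rot']).as_matrix().round(3))
for n,z in (((383.75,263),.115),((419,265.5),.115),((470.5,270),.115),((505.5,272),.115)):print(onz('top',*n,z).round(4))
HL=np.array([.535,-.094,.115])
for p in(45,35):
  T=tool(-5.5,p,90); z=T.apply([0,0,1]); print(p); plan(HL-z*.126,T)
E
```

```text
[[-0.932  0.363 -0.001]
 [ 0.363  0.932 -0.002]
 [-0.    -0.002 -1.   ]]
[ 0.5351 -0.0529  0.115 ]
[ 0.5289 -0.1306  0.115 ]
[ 0.518  -0.2447  0.115 ]
[ 0.5128 -0.3231  0.115 ]
45
roll 0 turn [-7.7  -5.79 14.03] then shift [-26.69   6.35   9.24]
roll 180 turn [  6.22  -8.27 -19.91] then shift [26.69 -6.35  9.24]
35
roll 0 turn [-9.4  -7.07 13.63] then shift [-26.69   3.77  10.13]
roll 180 turn [  7.59 -10.07 -19.3 ] then shift [26.69 -3.77 10.13]
```

```bash
r='-m inch'; python3 -m inch '-.96 -.63 -.15 0 0 0;-.96 -.63 -.15 0 0 0;-.96 -.63 -.15 0 0 0;-.96 -.63 -.15 0 0 0;-.96 -.63 -.15 0 0 0;-.96 -.63 -.15 0 0 0;-.96 -.63 -.15 0 0 0;-.96 -.63 -.15 0 0 0;-.96 -.63 -.15 0 0 0;-.96 -.63 -.15 0 0 0' 0.35
python3 -m inch '-.5 -1 0 0 0 0;-.5 -1 0 0 0 0;-.5 -1 0 0 0 0;-.5 -1 0 0 0 0;-.5 -1 0 0 0 0;-.5 -1 0 0 0 0;-.5 -1 0 0 0 0;-.5 -1 0 0 0 0'
python3 -m inch '-.5 -1 0 0 0 0;-.5 -1 0 0 0 0;-.5 -1 0 0 0 0;-.5 -1 0 0 0 0;-.5 -1 0 0 0 0;-.5 -1 0 0 0 0;-.5 -1 0 0 0 0'
python3 - <<'E'
from h import *
print(sense()['joints'].round(2))
plan([.45,-.08,.3],tool(-5.5,90,90));plan([.45,-.08,.3],tool(-5.5,45,90))
E
```

```text
time_s: 0.93
tcp_pos: [0.4029, 0.3702, 0.2936]
tool_rot: [-0.58, -3.087, 0.001]
wrist_force: [-0.6, 0.6, -0.6]
opening: 0.0298
grasp_force: 0.0
time_s: 1.6
tcp_pos: [0.4226, 0.1475, 0.2936]
tool_rot: [-0.58, -3.087, 0.001]
wrist_force: [-0.3, -0.1, -0.6]
opening: 0.0298
grasp_force: 0.0
time_s: 2.18
tcp_pos: [0.4406, -0.0471, 0.2936]
tool_rot: [-0.58, -3.087, 0.0]
wrist_force: [-0.9, 0.1, 0.1]
opening: 0.0298
grasp_force: 0.0
[-0.08  0.25  0.18  1.93 -0.06  0.96  1.32]
roll 0 turn [-1.000e-02 -1.000e-02  1.484e+01] then shift [-1.27  0.5  -0.26]
roll 180 turn [ 1.000e-02 -1.000e-02 -2.116e+01] then shift [ 1.27 -0.5  -0.26]
roll 0 turn [-7.69 -5.82 14.03] then shift [-1.27  0.54  0.17]
roll 180 turn [  6.25  -8.26 -19.92] then shift [ 1.27 -0.54  0.17]
```

```bash
python3 -m inch '0 0 0 0 0 1;0 0 0 0 0 1;0 0 0 0 0 1;0 0 0 0 0 1;0 0 0 0 0 1;0 0 0 0 0 1;0 0 0 0 0 1;0 0 0 0 0 1;0 0 0 0 0 1;0 0 0 0 0 1'
python3 -m inch '0 0 0 0 0 1;0 0 0 0 0 1;0 0 0 0 0 1;0 0 0 0 0 1;0 0 0 0 0 .84'
python3 -m inch '0 0 0 -1 0 0;0 0 0 -1 0 0;0 0 0 -1 0 0;0 0 0 -1 0 0;0 0 0 -1 0 0;0 0 0 -1 0 0;0 0 0 -1 0 0;0 0 0 -1 0 0;0 0 0 -1 0 0'
python3 - <<'E'
from h import *
print(sense()['joints'].round(2))
T=tool(-5.5,45,90);z=T.apply([0,0,1])
plan(np.array([.532,-.093,.115])-z*.1,T);plan(np.array([.532,-.093,.115])-z*.006,T)
E
```

```text
time_s: 3.02
tcp_pos: [0.4406, -0.0458, 0.2935]
tool_rot: [-1.836, -2.548, 0.001]
wrist_force: [0.4, -0.1, -0.5]
opening: 0.0298
grasp_force: 0.0
time_s: 3.43
tcp_pos: [0.4406, -0.0457, 0.2935]
tool_rot: [-2.329, -2.107, 0.001]
wrist_force: [-0.2, 0.1, -0.3]
opening: 0.0297
grasp_force: 0.0
time_s: 4.18
tcp_pos: [0.4372, -0.048, 0.3009]
tool_rot: [1.919, 1.739, 0.581]
wrist_force: [0.4, 0.7, -0.3]
opening: 0.0299
grasp_force: 0.0
[-0.72  0.04  0.79  2.4   0.02  0.06 -0.06]
roll 0 turn [-1.5   0.12  0.02] then shift [-1.43 -2.47  4.05]
roll 180 turn [ -0.18  -2.35 -35.9 ] then shift [1.43 2.47 4.05]
roll 0 turn [-1.5   0.12  0.02] then shift [-1.43 -2.47  7.81]
roll 180 turn [ -0.18  -2.35 -35.9 ] then shift [1.43 2.47 7.81]
```

The tilt stopped at about 37°, where joints 4 and 6 reach their limits. That's enough for the handle, so I'll approach with it.

```bash
python3 - <<'E'
from h import *
C=R.from_rotvec(sense()['tool_rot']);print(C.as_matrix().round(3));z=C.apply([0,0,1])
plan(np.array([.532,-.093,.115])-z*.08);plan(np.array([.532,-.093,.115])-z*.006)
E
```

```text
[[ 0.101  0.79   0.605]
 [ 0.995 -0.075 -0.069]
 [-0.009  0.609 -0.793]]
roll 0 turn [0. 0. 0.] then shift [-1.34 -1.4   5.12]
roll 180 turn [ -0.  -0. -36.] then shift [1.34 1.4  5.12]
roll 0 turn [0. 0. 0.] then shift [-1.34 -1.4   8.08]
roll 180 turn [ -0.  -0. -36.] then shift [1.34 1.4  8.08]
```

```bash
python3 -m inch '-.27 -.28 .9 0 0 0;-.27 -.28 .9 0 0 0;-.27 -.28 .9 0 0 0;-.27 -.28 .9 0 0 0;-.26 -.28 .9 0 0 0;0 0 .6 0 0 0;0 0 0 0 0 0'
python3 - <<'E'
from h import *
print(sense()['joints'].round(2))
cv2.imwrite('pics/x.png',imaging.get_image('top'));s=imaging.get_image('side');t=cv2.imread('pics/x.png')
c=np.zeros((600,800,3),np.uint8)
c[:,:400]=cv2.resize(t[210:330,370:450],(400,600),interpolation=3);c[:,400:]=cv2.resize(s[200:350,310:410],(400,600),interpolation=3)
cv2.imwrite('pics/c2.png',c)
C=R.from_rotvec(sense()['tool_rot']);z=C.apply([0,0,1])
plan(np.array([.532,-.093,.115])-z*.006)
E
```

```text
time_s: 4.77
tcp_pos: [0.4757, -0.0701, 0.2642]
tool_rot: [1.939, 1.771, 0.542]
wrist_force: [-0.4, -0.4, 0.2]
opening: 0.03
grasp_force: 0.0
[ 0.    0.19  0.11  2.33 -0.78  0.01  0.78]
roll 0 turn [0. 0. 0.] then shift [-0.63 -1.49  6.04]
roll 180 turn [ -0.   0. -36.] then shift [0.63 1.49 6.04]
```

View pics/c2.png

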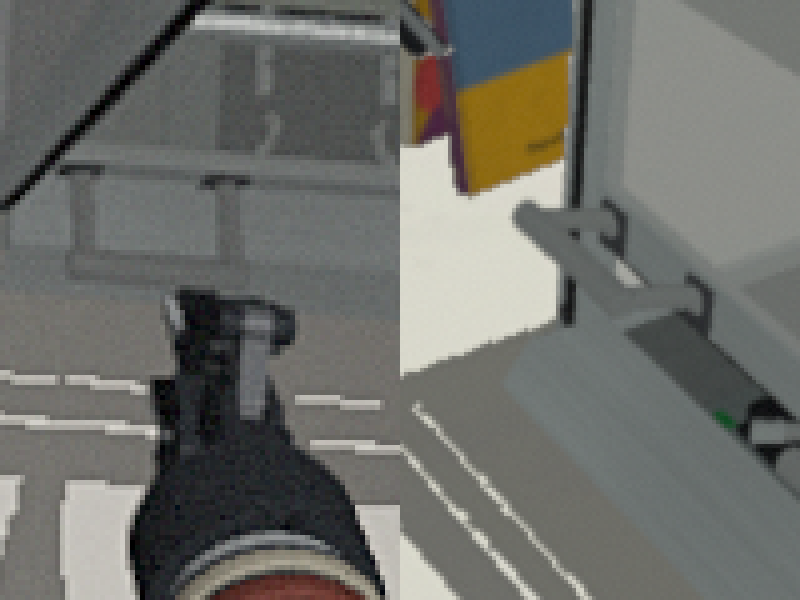

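The tool stands in front of the left handle. It moved slower than commanded because joint 6 is near zero, its singular position. I'll ease the tilt to 65° and approach again.

```bash
python3 -m inch '0 0 0 1 0 0;0 0 0 1 0 0;0 0 0 1 0 0;0 0 0 0 0 0;0 0 0 0 0 0'
python3 - <<'E'
from h import *
print(sense()['joints'].round(2))
T=tool(-5.5,65,90);z=T.apply([0,0,1]);print(z)
plan(np.array([.532,-.093,.115])-z*.08,T);plan(np.array([.532,-.093,.115])-z*.006,T)
E
```

```text
time_s: 5.28
tcp_pos: [0.4769, -0.067, 0.2615]
tool_rot: [2.044, 1.882, 0.411]
wrist_force: [0.1, 0.0, -0.2]
opening: 0.0302
grasp_force: 0.0
[-0.44  0.24  0.66  2.22 -0.57  0.33  0.6 ]
[ 0.42067261 -0.04050617 -0.90630779]
roll 0 turn [0.07 0.07 0.17] then shift [-0.82 -0.4   3.08]
roll 180 turn [ -0.11   0.11 -35.83] then shift [0.82 0.4  3.08]
roll 0 turn [0.07 0.07 0.17] then shift [-0.82 -0.4   6.04]
roll 180 turn [ -0.11   0.11 -35.83] then shift [0.82 0.4  6.04]
```

```bash
python3 -m inch '-.25 -.13 .8 .02 .02 .06;-.25 -.13 .8 .02 .02 .06;-.25 -.13 .8 .02 .02 .06;-.1 0 .6 0 0 0;0 0 0 0 0 0'
python3 - <<'E'
from h import *
print(sense()['joints'].round(2))
z=R.from_rotvec(sense()['tool_rot']).apply([0,0,1]);print(z)
plan(np.array([.532,-.093,.115])-z*.006)
t=imaging.get_image('top');s=imaging.get_image('side')
c=np.zeros((600,800,3),np.uint8)
c[:,:400]=cv2.resize(t[210:330,370:450],(400,600),interpolation=3);c[:,400:]=cv2.resize(s[200:350,310:410],(400,600),interpolation=3)
cv2.imwrite('pics/c3.png',c)
E
```

```text
time_s: 5.7
tcp_pos: [0.4951, -0.0933, 0.1868]
tool_rot: [2.077, 1.869, 0.413]
wrist_force: [0.2, 0.4, -0.1]
opening: 0.0302
grasp_force: 0.0
[ 0.02  0.38  0.19  2.25 -0.92  0.13  0.97]
[ 0.41562617 -0.04065143 -0.90862663]
roll 0 turn [0. 0. 0.] then shift [0.15 0.13 2.98]
roll 180 turn [ -0.  -0. -36.] then shift [-0.15 -0.13  2.98]
```

View pics/c3.png

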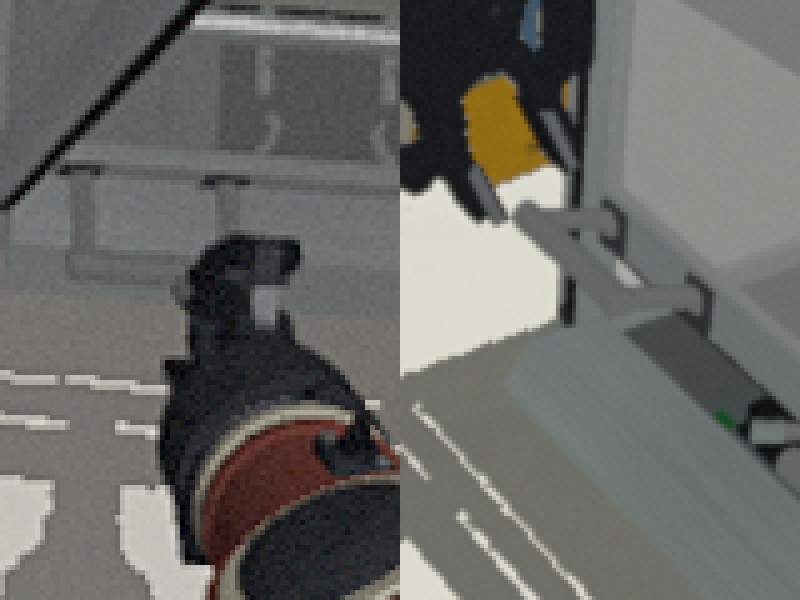

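The side view shows the fingertips above the bar, one on each side of it. I'll descend onto it slowly and then check.

```bash
python3 -m inch '.03 .03 .5 0 0 0;.03 .03 .5 0 0 0;.03 .03 .5 0 0 0;.03 .03 .5 0 0 0;.03 0 .5 0 0 0;0 0 .4 0 0 0;0 0 0 0 0 0'
python3 - <<'E'
from h import *
print(sense()['joints'].round(2))
z=R.from_rotvec(sense()['tool_rot']).apply([0,0,1]);print(z)
plan(np.array([.532,-.093,.115])-z*.006)
E
```

```text
time_s: 6.38
tcp_pos: [0.5354, -0.0925, 0.1337]
tool_rot: [2.084, 1.879, 0.402]
wrist_force: [-1.6, 0.9, -1.2]
opening: 0.0299
grasp_force: 0.7
[ 0.15  0.53 -0.01  2.19 -1.36  0.01  1.39]
[ 0.4037764  -0.03839131 -0.91405182]
roll 0 turn [0. 0. 0.] then shift [-0.03 -0.42  0.39]
roll 180 turn [ -0.  -0. -36.] then shift [0.03 0.42 0.39]
```

Near the hood the outward tilt runs joint 6 into its zero limit. Joint 5's range includes π, so flipping the wrist there should allow strong outward tilts. I'll retreat first, then fit a quick forward-kinematics model to plan the flip.

```bash
python3 -m inch '0 0 -.6 0 0 0;0 0 -.8 0 0 0;0 0 -.8 0 0 0;0 0 -.8 .5 0 0;0 0 -.8 .5 0 0;0 0 -.8 1 0 0;0 0 -.6 1 0 0;0 0 -.6 1 0 0;0 0 0 1 0 0' 
cat > fk.py <<'E'
import itertools
from h import *
from scipy.optimize import least_squares
D=[([-1.22550474,.615805,-.01261834,1.42474462,.00810507,1.10338469,-.04038731],[.23589641,.60501161,.25526329],[-.58045,-3.0871,.003546]),
([-.08,.25,.18,1.93,-.06,.96,1.32],[.4406,-.0471,.2936],[-.58,-3.087,0]),
([-.72,.04,.79,2.4,.02,.06,-.06],[.4372,-.048,.3009],[1.919,1.739,.581]),
([0,.19,.11,2.33,-.78,.01,.78],[.4757,-.0701,.2642],[1.939,1.771,.542]),
([-.44,.24,.66,2.22,-.57,.33,.6],[.4769,-.067,.2615],[2.044,1.882,.411]),
([.02,.38,.19,2.25,-.92,.13,.97],[.4951,-.0933,.1868],[2.077,1.869,.413])]
s=sense();D.append((s['joints'],s['tcp_pos'],s['tool_rot']))
def fk(q,p,sg):
    d,a,b,L,e,g,f,o=p; Z=lambda k,x:R.from_euler('z',k*x);Y=lambda x:R.from_euler('y',x)
    r=Z(sg[0],q[0])*Y(q[1]);t=np.array([0,0,d])+r.apply([0,0,a]);r=r*Z(sg[1],q[2]);t=t+r.apply([e,0,0])
    r=r*Y(q[3]);t=t+r.apply([f,0,b]);r=r*Z(sg[2],q[4])*Y(q[5]);t=t+r.apply([g,0,L]);r=r*Z(sg[3],q[6]+o);return t,r
if __name__=='__main__':
  best=None
  for sg in itertools.product((1,-1),repeat=4):
   for o in(0,1.57,3.14,-1.57):
    def res(p):
        out=[]
        for q,t,rv in D:
            T,r=fk(q,p,sg);out+=[(T-t)*3,(r.inv()*R.from_rotvec(rv)).as_rotvec()*.5]
        return np.concatenate(out)
    z=least_squares(res,[.26,.54,.38,.28,0,0,0,o])
    if best is None or z.cost<best[0]:best=(z.cost,sg,z.x,np.abs(z.fun).max())
  print(best[0],best[1],best[2].round(4).tolist(),best[3]);print(s['joints'].round(3))
  plan([.415,.11,.25],tool(15,88,90))
E
python3 fk.py
```

```text
time_s: 7.13
tcp_pos: [0.4876, -0.0882, 0.2714]
tool_rot: [-2.324, -2.099, 0.008]
wrist_force: [0.7, 0.1, -0.6]
opening: 0.0299
grasp_force: 0.0
0.006279541838483666 (-1, -1, -1, -1) [0.283, 0.5169, 0.3802, 0.2828, -0.0139, -0.0222, -0.0023, -1.569] 0.06268721551730452
[-0.502  0.512  0.978  1.848 -0.485  1.056  0.567]
roll 0 turn [-0.51  0.02 -4.17] then shift [ 8.41 -0.78  0.83]
roll 180 turn [3.000e-02 7.200e-01 3.182e+01] then shift [-8.41  0.78  0.83]
```

```bash
python3 -m inch '.93 0 0 0 0 -.46;.93 0 0 0 0 -.46;.93 -.1 0 0 0 -.46;.93 -.1 .1 0 0 -.46;.93 -.1 .1 0 0 -.46;.93 -.1 .1 0 0 -.46;.93 -.1 .1 0 0 -.46;.93 -.1 .1 0 0 -.46;.93 -.1 .1 0 0 -.46;0 0 0 0 0 0'
python3 - <<'E'
from fk import *
s=sense();q=s['joints'];print(q.round(3))
p=[.283,.5169,.3802,.2828,-.0139,-.0222,-.0023,-1.569];sg=(-1,)*4
t,r=fk(q,p,sg);print(t-s['tcp_pos'],(r.inv()*R.from_rotvec(s['tool_rot'])).magnitude())
# screw about forearm axis: effect of dq5 = +5deg in tool frame
q2=q.copy();q2[4]+=np.radians(5);t2,r2=fk(q2,p,sg)
print('rot',(r.inv()*r2).as_rotvec(degrees=True)/5,'shift',r.inv().apply(t2-t)/.025)
q3=q.copy();q3[4]=np.pi;t3,r3=fk(q3,p,sg);print('end',t3,r3.as_matrix().round(2).tolist())
E
```

```text
time_s: 7.97
tcp_pos: [0.4543, 0.1236, 0.2531]
tool_rot: [-1.893, -2.484, 0.005]
wrist_force: [-0.7, 1.0, 0.2]
opening: 0.0297
grasp_force: 0.0
[-0.912  0.466  0.89   1.933 -0.45   0.969  0.464]
[-0.00326426  0.00033514 -0.00687903] 0.001796326794896692
rot [ 0.37019168 -0.7362686  -0.56645094] shift [-0.69526298 -0.32829683 -0.02765628]
end [0.70823648 0.1688423  0.58770172] [[-0.08, 0.32, 0.94], [-0.7, -0.7, 0.18], [0.71, -0.64, 0.28]]
```

The FK model agrees to 7 mm. I'll tilt outward by 25° first to shrink joint 6, then compute the flip as a constant screw.

```bash
python3 -m inch '0 0 0 -1 0 0;0 0 0 -1 0 0;0 0 0 -1 0 0;0 0 0 -1 0 0;0 0 0 -1 0 0;0 0 0 0 0 0'
cat > scr.py <<'E'
from fk import *
s=sense();q=s['joints'];print(q.round(3))
p=[.283,.5169,.3802,.2828,-.0139,-.0222,-.0023,-1.569];sg=(-1,)*4
t,r=fk(q,p,sg);q2=q.copy();q2[4]+=np.radians(5);t2,r2=fk(q2,p,sg)
print('rot',((r.inv()*r2).as_rotvec(degrees=True)/5).round(2),'shift',(r.inv().apply(t2-t)/.025).round(2))
for a in(1.5,np.pi):
  q3=q.copy();q3[4]=a;t3,r3=fk(q3,p,sg);print('end',t3.round(3),r3.as_matrix().round(2).tolist())
E
python3 scr.py
```

```text
time_s: 8.47
tcp_pos: [0.4524, 0.1165, 0.2529]
tool_rot: [1.745, 2.257, 0.495]
wrist_force: [-0.9, -0.5, -0.2]
opening: 0.0298
grasp_force: 0.0
[-0.918  0.26   0.773  2.252 -0.682  0.345  0.659]
rot [ 0.21 -0.27 -0.94] shift [-0.21 -0.15 -0.  ]
end [0.508 0.01  0.305] [[-0.66, -0.36, 0.66], [-0.7, 0.62, -0.36], [-0.28, -0.7, -0.66]]
end [0.555 0.102 0.343] [[0.41, -0.27, 0.87], [-0.62, -0.78, 0.05], [0.66, -0.56, -0.49]]
```

```bash
A='python3 -m inch'; python3 -m inch '-.21 -.15 0 .21 -.27 -.94;-.21 -.15 0 .21 -.27 -.94;-.21 -.15 0 .21 -.27 -.94;-.21 -.15 0 .21 -.27 -.94;-.21 -.15 0 .21 -.27 -.94;-.21 -.15 0 .21 -.27 -.94;-.21 -.15 0 .21 -.27 -.94;-.21 -.15 0 .21 -.27 -.94;-.21 -.15 0 .21 -.27 -.94;-.21 -.15 0 .21 -.27 -.94'
python3 -m inch '-.21 -.15 0 .21 -.27 -.94;-.21 -.15 0 .21 -.27 -.94;-.21 -.15 0 .21 -.27 -.94;-.21 -.15 0 .21 -.27 -.94;-.21 -.15 0 .21 -.27 -.94;-.21 -.15 0 .21 -.27 -.94;-.21 -.15 0 .21 -.27 -.94;-.21 -.15 0 .21 -.27 -.94;-.21 -.15 0 .21 -.27 -.94;-.21 -.15 0 .21 -.27 -.94'
python3 scr.py
```

```text
time_s: 9.3
tcp_pos: [0.4563, 0.0546, 0.2552]
tool_rot: [0.727, 2.604, -0.096]
wrist_force: [-0.2, 0.3, 0.0]
opening: 0.0294
grasp_force: 0.0
time_s: 10.13
tcp_pos: [0.4918, 0.0142, 0.2876]
tool_rot: [-0.324, 2.504, -0.623]
wrist_force: [-0.7, 0.2, 0.5]
opening: 0.0299
grasp_force: 0.0
[-1.252  0.442  1.211  2.265  0.416  0.175  1.244]
rot [ 0.16 -0.06 -0.98] shift [-0.03 -0.09 -0.  ]
end [0.504 0.017 0.304] [[-0.33, -0.67, 0.67], [-0.91, 0.04, -0.41], [0.25, -0.74, -0.62]]
end [0.524 0.051 0.31 ] [[0.6, -0.13, 0.79], [0.05, -0.98, -0.19], [0.8, 0.15, -0.58]]
```

```bash
python3 -m inch '-.03 -.09 0 .16 -.06 -.98;-.03 -.09 0 .16 -.06 -.98;-.03 -.09 0 .16 -.06 -.98;-.03 -.09 0 .16 -.06 -.98;-.03 -.09 0 .16 -.06 -.98;-.03 -.09 0 .16 -.06 -.98;-.03 -.09 0 .16 -.06 -.98;-.03 -.09 0 .16 -.06 -.98;-.03 -.09 0 .16 -.06 -.98;-.03 -.09 0 .16 -.06 -.98'
python3 scr.py
```

```text
time_s: 10.97
tcp_pos: [0.5043, 0.0047, 0.3033]
tool_rot: [-1.289, 2.211, -1.05]
wrist_force: [0.6, -0.8, 1.5]
opening: 0.0301
grasp_force: 0.0
[-1.305  0.525  1.319  2.303  1.253  0.062  1.189]
rot [ 0.06 -0.02 -1.  ] shift [0.01 0.01 0.  ]
end [0.487 0.018 0.286] [[-0.35, -0.68, 0.65], [-0.91, 0.08, -0.41], [0.23, -0.73, -0.64]]
end [0.483 0.012 0.285] [[0.68, -0.25, 0.69], [0.0, -0.94, -0.34], [0.74, 0.23, -0.64]]
```

```bash
python3 -m inch '0 0 0 .06 -.02 -1;0 0 0 .06 -.02 -1;0 0 0 .06 -.02 -1;0 0 0 .06 -.02 -1;0 0 0 .06 -.02 -1;0 0 0 .06 -.02 -1;0 0 0 .06 -.02 -1;0 0 0 .06 -.02 -1;0 0 0 .06 -.02 -1;0 0 0 .06 -.02 -1'
python3 -m inch '0 0 0 .06 -.02 -1;0 0 0 .06 -.02 -1;0 0 0 .06 -.02 -1;0 0 0 .06 -.02 -1;0 0 0 .06 -.02 -1;0 0 0 .06 -.02 -1;0 0 0 .06 -.02 -1;0 0 0 .06 -.02 -1;0 0 0 .06 -.02 -1;0 0 0 .06 -.02 -1'
python3 scr.py
python3 -c "
from h import *
print(R.from_rotvec(sense()['tool_rot']).as_matrix().round(2))
for p in (30,40):plan([.44,-.05,.32],tool(-5.5,p,90))"
```

```text
time_s: 11.8
tcp_pos: [0.5048, 0.0049, 0.3036]
tool_rot: [-2.297, 1.56, -1.335]
wrist_force: [-0.2, 0.2, 0.3]
opening: 0.0302
grasp_force: 0.0
time_s: 12.63
tcp_pos: [0.505, 0.0051, 0.3036]
tool_rot: [2.589, -0.384, 1.195]
wrist_force: [-0.0, 0.2, 0.4]
opening: 0.03
grasp_force: 0.0
[-1.253  0.44   1.228  2.365  2.484  0.165  1.743]
rot [ 0.16  0.03 -0.99] shift [ 0.01 -0.08 -0.  ]
end [ 0.454 -0.007  0.269] [[0.04, -0.81, 0.59], [-0.82, -0.36, -0.44], [0.57, -0.47, -0.68]]
end [0.473 0.023 0.273] [[0.67, 0.17, 0.72], [0.48, -0.84, -0.24], [0.57, 0.51, -0.65]]
[[ 0.63 -0.34  0.7 ]
 [-0.13 -0.93 -0.34]
 [ 0.77  0.13 -0.63]]
roll 0 turn [  0.99   4.15 -18.31] then shift [-2.44 -0.62 -2.39]
roll 180 turn [ 4.11 -0.98 17.33] then shift [ 2.44  0.62 -2.39]
roll 0 turn [  2.52   2.55 -18.64] then shift [-2.44 -1.02 -2.24]
roll 180 turn [ 2.5  -2.48 17.1 ] then shift [ 2.44  1.02 -2.24]
```

The wrist is flipped, with joint 5 at 2.48. Now I'll roll to the handle orientation.

```bash
python3 -m inch '0 0 -.2 .19 -.1 .96;0 0 -.2 .19 -.1 .96;0 0 -.2 .19 -.1 .96;0 0 -.2 .19 -.1 .96;0 0 -.2 .19 -.1 .96;0 0 -.2 .19 -.1 .96;0 0 -.2 .19 -.1 .96;0 0 -.2 .19 -.1 .96;0 0 -.2 .19 -.1 .96;0 0 -.2 .19 -.1 .96'
python3 -m inch '0 0 0 .19 -.1 .96;0 0 0 .19 -.1 .96;0 0 0 .19 -.1 .96;0 0 0 .19 -.1 .96;0 0 0 .19 -.1 .96;0 0 0 .19 -.1 .96;0 0 0 .19 -.1 .96;0 0 0 .19 -.1 .96;0 0 0 0 0 0'
python3 -c "
from h import *
print(sense()['joints'].round(2),R.from_rotvec(sense()['tool_rot']).as_matrix().round(2))
for p in (30,40):
  T=tool(-5.5,p,90);z=T.apply([0,0,1]);plan(np.array([.532,-.093,.115])-z*.1,T)"
```

```text
time_s: 13.47
tcp_pos: [0.4691, 0.0175, 0.3362]
tool_rot: [-2.28, 1.338, -1.166]
wrist_force: [0.4, 1.0, 0.5]
opening: 0.03
grasp_force: 0.0
time_s: 14.22
tcp_pos: [0.4793, 0.0161, 0.3446]
tool_rot: [-1.736, 1.68, -0.956]
wrist_force: [0.4, 0.1, -0.2]
opening: 0.0299
grasp_force: 0.0
[-0.25  0.05  0.01  2.42  2.19  0.36  0.85] [[-0.03 -0.61  0.79]
 [-0.99 -0.08 -0.1 ]
 [ 0.12 -0.79 -0.6 ]]
roll 0 turn [  0.19   2.19 -34.34] then shift [-4.14 -6.7   2.77]
roll 180 turn [ 1.46 -0.13  1.6 ] then shift [4.14 6.7  2.77]
roll 0 turn [  0.4   -0.81 -34.41] then shift [-4.14 -5.42  3.83]
roll 180 turn [-0.54 -0.27  1.58] then shift [4.14 5.42 3.83]
```

At the left handle a strong tilt would put the wrist too close to the base for joint 4. The right handle at (0.516,-0.284) has room, so I'll move there with the tool pitched 45° down.

```bash
python3 -m inch '1 0 -.1 -.15 -.03 .16;1 0 -.1 -.15 -.03 .16;1 0 -.1 -.15 -.03 .16;1 0 -.1 -.15 -.03 .16;1 0 -.1 -.15 -.03 .16;1 0 -.1 -.15 -.03 .16;1 0 0 -.15 -.03 .16;1 0 0 -.15 -.03 .16;1 0 0 -.15 -.03 .16;1 0 0 -.15 -.03 .16'
python3 -c "
from h import *
print(sense()['joints'].round(2),R.from_rotvec(sense()['tool_rot']).as_matrix().round(2))
T=tool(-5.5,45,90);z=T.apply([0,0,1]);plan(np.array([.5155,-.284,.115])-z*.08,T);plan(np.array([.5155,-.284,.115])-z*.006,T)"
```

```text
time_s: 15.05
tcp_pos: [0.4783, -0.0895, 0.369]
tool_rot: [-1.698, 1.714, -0.878]
wrist_force: [0.2, -0.6, 0.5]
opening: 0.0298
grasp_force: 0.0
[-0.17 -0.    0.36  2.35  3.89  0.13 -0.6 ] [[-0.04 -0.63  0.78]
 [-1.   -0.02 -0.06]
 [ 0.05 -0.78 -0.62]]
roll 0 turn [ -0.17  -1.94 -35.02] then shift [-7.6  -5.61  5.56]
roll 180 turn [-1.27  0.11  0.92] then shift [7.6  5.61 5.56]
roll 0 turn [ -0.17  -1.94 -35.02] then shift [-7.6  -5.61  8.52]
roll 180 turn [-1.27  0.11  0.92] then shift [7.6  5.61 8.52]
```

```bash
python3 -m inch '.95 0 0 0 0 .1;.95 0 0 0 0 .1;.95 0 0 0 0 .1;.95 .1 0 0 0 .1;.95 .3 0 0 0 .1;.95 .4 0 0 0 .1;.95 .5 0 0 0 .1;.95 .5 0 0 0 .1;0 .5 .3 0 0 .1;0 0 0 0 0 0'
python3 -c "
from h import *
print(sense()['joints'].round(2),R.from_rotvec(sense()['tool_rot']).as_matrix().round(2))
z=R.from_rotvec(sense()['tool_rot']).apply([0,0,1])
for p in (45,40):
 T=tool(-5.5,p,90);z=T.apply([0,0,1]);plan(np.array([.5155,-.284,.115])-z*.08,T);plan(np.array([.5155,-.284,.115])-z*.006,T)"
```

```text
time_s: 15.88
tcp_pos: [0.4533, -0.2254, 0.3314]
tool_rot: [-1.639, 1.766, -0.861]
wrist_force: [0.0, 0.8, -0.6]
opening: 0.0298
grasp_force: 0.0
[ 0.7   0.15 -0.06  2.32  4.39  0.43 -0.83] [[-0.08 -0.63  0.78]
 [-1.    0.04 -0.07]
 [ 0.02 -0.78 -0.63]]
roll 0 turn [ -0.    -1.93 -35.71] then shift [-2.09 -4.21  4.83]
roll 180 turn [-1.24  0.    0.24] then shift [2.09 4.21 4.83]
roll 0 turn [ -0.    -1.93 -35.71] then shift [-2.09 -4.21  7.79]
roll 180 turn [-1.24  0.    0.24] then shift [2.09 4.21 7.79]
roll 0 turn [-2.000e-02 -3.700e-01 -3.576e+01] then shift [-2.09 -4.89  4.43]
roll 180 turn [-0.24  0.01  0.24] then shift [2.09 4.89 4.43]
roll 0 turn [-2.000e-02 -3.700e-01 -3.576e+01] then shift [-2.09 -4.89  7.39]
roll 180 turn [-0.24  0.01  0.24] then shift [2.09 4.89 7.39]
```

```bash
python3 -c "
from h import *
for y in (-20,-15):
 T=tool(y,42,90);z=T.apply([0,0,1]);print(z);plan(np.array([.5155,-.284,.115])-z*.08,T)"
```

```text
[ 0.69832771 -0.2541705  -0.66913061]
roll 0 turn [ -3.28  -0.97 -33.71] then shift [-1.35 -4.33  4.92]
roll 180 turn [-0.66  2.22  2.12] then shift [1.35 4.33 4.92]
[ 0.71782278 -0.19234003 -0.66913061]
roll 0 turn [ -2.19  -0.98 -34.45] then shift [-1.62 -4.42  4.83]
roll 180 turn [-0.65  1.46  1.47] then shift [1.62 4.42 4.83]
```

```bash
python3 -m inch '0 0 0 -.22 .74 .7;0 0 0 -.22 .74 .7;0 0 0 -.22 .74 .7;.2 .62 .5 0 0 0;.2 .62 .5 0 0 0;.2 .62 .5 0 0 0;.2 .62 .5 0 0 0;.2 .62 .5 0 0 0;.2 .62 .5 0 0 0;0 0 0 0 0 0'
python3 -c "
from h import *
print(sense()['joints'].round(2),R.from_rotvec(sense()['tool_rot']).as_matrix().round(2))
for p in (-20,):
 T=tool(p,42,90);z=T.apply([0,0,1]);plan(np.array([.5155,-.284,.115])-z*.08,T);plan(np.array([.5155,-.284,.115])-z*.006,T)"
```

```text
time_s: 16.72
tcp_pos: [0.4569, -0.2495, 0.2449]
tool_rot: [-1.486, 2.007, -0.908]
wrist_force: [0.4, -0.3, -0.8]
opening: 0.0299
grasp_force: 0.0
[ 0.96  0.36 -0.53  2.42  3.12  0.42  0.26] [[-0.3  -0.64  0.71]
 [-0.96  0.19 -0.23]
 [ 0.01 -0.75 -0.66]]
roll 0 turn [ -0.54  -0.11 -35.55] then shift [-0.49 -2.07  2.26]
roll 180 turn [-0.07  0.35  0.45] then shift [0.49 2.07 2.26]
roll 0 turn [ -0.54  -0.11 -35.55] then shift [-0.49 -2.07  5.22]
roll 180 turn [-0.07  0.35  0.45] then shift [0.49 2.07 5.22]
```

```bash
python3 -m inch '.12 .5 .57 0 .1 .1;.12 .52 .57 0 .1 .1;.12 .52 .57 0 .1 .1;.12 .52 .57 0 0 .1;0 0 0 0 0 0;0 0 0 0 0 0'
python3 - <<'E'
from h import *
print(sense()['joints'].round(2),R.from_rotvec(sense()['tool_rot']).as_matrix().round(2))
z=R.from_rotvec(sense()['tool_rot']).apply([0,0,1])
plan(np.array([.5155,-.284,.115])-z*.006)
t=imaging.get_image('top');s=imaging.get_image('side')
c=np.zeros((600,800,3),np.uint8)
c[:,:400]=cv2.resize(t[210:330,440:520],(400,600),interpolation=3);c[:,400:]=cv2.resize(s[250:400,350:450],(400,600),interpolation=3)
cv2.imwrite('pics/c4.png',c)
E
```

```text
time_s: 17.22
tcp_pos: [0.4721, -0.2675, 0.1831]
tool_rot: [-1.458, 2.039, -0.903]
wrist_force: [-0.5, 0.3, 0.3]
opening: 0.0299
grasp_force: 0.0
[ 1.23  0.71 -1.01  2.42  2.56  0.71  0.92] [[-0.32 -0.63  0.7 ]
 [-0.95  0.22 -0.24]
 [-0.   -0.74 -0.67]]
roll 0 turn [0. 0. 0.] then shift [0.07 0.77 2.96]
roll 180 turn [ -0.  -0. -36.] then shift [-0.07 -0.77  2.96]
```

View pics/c4.png

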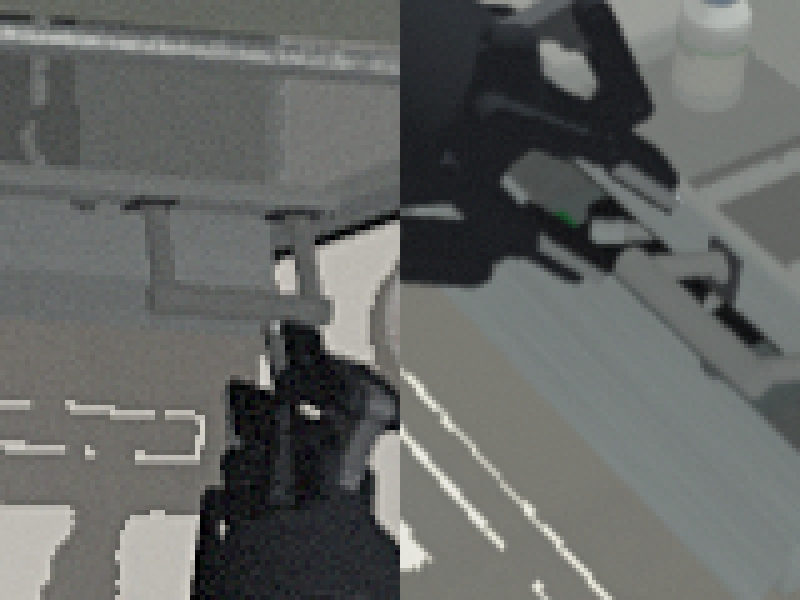

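The tip is short of the right bar and appears over its right part. I'll check the expected pixel and then advance.

```bash
python3 -c "
from h import *
s=sense();z=R.from_rotvec(s['tool_rot']).apply([0,0,1]);print(proj('top',s['tcp_pos']+.025*z),proj('side',s['tcp_pos']+.025*z),proj('top',[.5155,-.284,.115]),proj('side',[.5155,-.284,.115]))"
python3 -m inch '0 .2 .5 0 0 0;0 .2 .5 0 0 0;0 .2 .5 0 0 0;0 .17 .5 0 0 0;0 0 .5 0 0 0;0 0 .46 0 0 0;0 0 0 0 0 0'
python3 -c "
from h import *
print(sense()['joints'].round(2))
z=R.from_rotvec(sense()['tool_rot']).apply([0,0,1]);print(z)
plan(np.array([.5155,-.284,.115])-z*.006)"
```

```text
[494.81253762 280.2269685 ] [406.88838697 306.43784484] [488.07121641 270.93916502] [420.34758902 331.35565745]
time_s: 17.9
tcp_pos: [0.5129, -0.2832, 0.1224]
tool_rot: [-1.457, 2.037, -0.914]
wrist_force: [-0.6, 0.2, -0.1]
opening: 0.0297
grasp_force: 0.0
[ 1.14  0.89 -0.94  2.35  2.63  0.83  0.96]
[ 0.70408395 -0.2440447  -0.66686429]
roll 0 turn [0. 0. 0.] then shift [-0.    0.15  0.04]
roll 180 turn [ 0.  0. 36.] then shift [ 0.   -0.15  0.04]
```

```bash
python3 -m inch '0 -.2 -.18 0 0 0;0 -.3 -.27 0 0 0;0 -.45 -.4 0 0 0;0 -.45 -.4 0 0 0;0 -.45 -.4 0 0 0;0 -.45 -.4 0 0 0;0 -.45 -.4 0 0 0'
python3 -m inch '0 -.45 -.4 0 0 0;0 -.45 -.4 0 0 0;0 -.45 -.4 0 0 0;0 -.45 -.4 0 0 0;0 -.4 -.36 0 0 0'
python3 - <<'E'
from h import *
print(sense()['joints'].round(2),R.from_rotvec(sense()['tool_rot']).as_matrix().round(2))
t=imaging.get_image('top');s=imaging.get_image('side')
c=np.zeros((600,800,3),np.uint8)
c[:,:400]=cv2.resize(t[200:320,430:510],(400,600),interpolation=3);c[:,400:]=cv2.resize(s[60:360,310:510],(400,600),interpolation=3)
cv2.imwrite('pics/c5.png',c)
E
```

```text
time_s: 18.48
tcp_pos: [0.5059, -0.281, 0.2101]
tool_rot: [-1.461, 2.049, -0.894]
wrist_force: [-3.4, -1.8, -10.7]
opening: 0.0302
grasp_force: 4.8
time_s: 18.9
tcp_pos: [0.5059, -0.281, 0.2833]
tool_rot: [-1.461, 2.048, -0.896]
wrist_force: [-4.2, -1.0, -11.2]
opening: 0.0297
grasp_force: 5.1
[ 1.22  0.43 -0.91  2.22  2.31  0.29  1.07] [[-0.33 -0.64  0.69]
 [-0.95  0.22 -0.24]
 [-0.   -0.73 -0.68]]
```

View pics/c5.png

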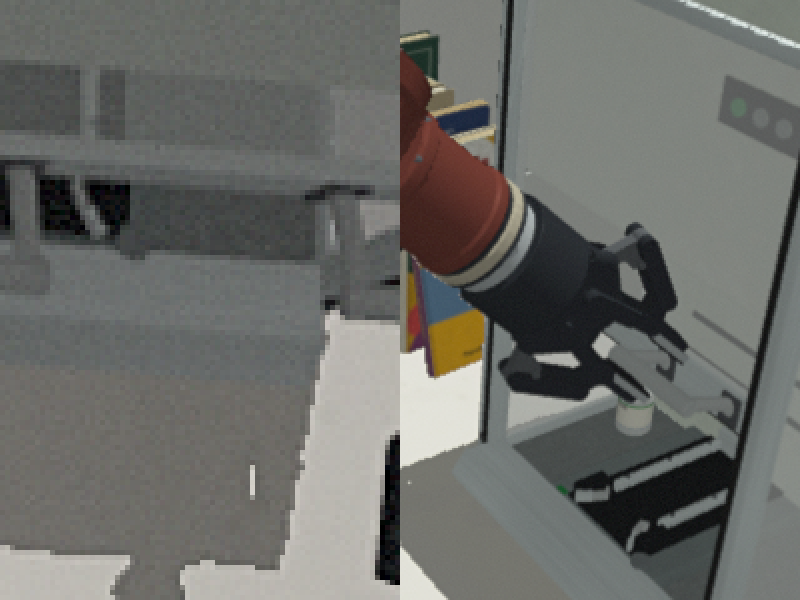

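The sash is rising, with 11 N on the wrist. I'll continue towards the top in small steps and watch the force.

```bash
python3 -m inch '0 -.3 -.27 0 0 0;0 -.3 -.27 0 0 0;0 -.3 -.27 0 0 0;0 -.1 -.1 0 0 0' ; python3 -m inch '0 -.15 -.14 0 0 0;0 0 0 0 0 0'; python3 -m inch '0 -.1 -.09 0 0 0;0 0 0 0 0 0'
```

```text
time_s: 19.33
tcp_pos: [0.5058, -0.281, 0.3172]
tool_rot: [-1.461, 2.048, -0.898]
wrist_force: [-5.9, -0.7, -10.4]
opening: 0.0303
grasp_force: 5.2
time_s: 19.5
tcp_pos: [0.5061, -0.281, 0.3224]
tool_rot: [-1.461, 2.047, -0.9]
wrist_force: [-11.6, 1.7, -3.6]
opening: 0.0301
grasp_force: 5.4
time_s: 19.67
tcp_pos: [0.506, -0.281, 0.3252]
tool_rot: [-1.461, 2.047, -0.898]
wrist_force: [-11.1, 0.4, -5.9]
opening: 0.0298
grasp_force: 5.7
```

```bash
python3 -m inch '0 -.12 -.11 0 0 0;0 0 0 0 0 0';python3 -m inch '0 -.12 -.11 0 0 0;0 0 0 0 0 0';
```

```text
time_s: 19.83
tcp_pos: [0.5061, -0.281, 0.3292]
tool_rot: [-1.461, 2.047, -0.898]
wrist_force: [-10.3, 0.2, -5.6]
opening: 0.03
grasp_force: 5.7
time_s: 20.0
tcp_pos: [0.506, -0.281, 0.3332]
tool_rot: [-1.461, 2.047, -0.898]
wrist_force: [-10.6, -0.2, -7.7]
opening: 0.0299
grasp_force: 5.7
```

```bash
python3 -m inch '0 -.1 -.09 0 0 0;0 0 0 0 0 0';python3 -m inch '0 -.1 -.09 0 0 0;0 0 0 0 0 0';
python3 - <<'E'
from h import *
s=imaging.get_image('side');cv2.imwrite('pics/c6.png',cv2.resize(s[60:360,310:510],(400,600),interpolation=3))
st=sense()
for z in(.296,.301,.306,.311,.316):
  print(z,[proj('side',hood(-.052,y,z)).round(1).tolist() for y in(136,56)][:0],[((proj('side',hood(-.052,y,z))-[310,60])*2).round().tolist() for y in(.136,.056,-.056,-.136)])
E
```

```text
time_s: 20.17
tcp_pos: [0.506, -0.281, 0.3365]
tool_rot: [-1.461, 2.047, -0.898]
wrist_force: [-9.1, -0.5, -6.9]
opening: 0.03
grasp_force: 5.8
time_s: 20.33
tcp_pos: [0.5053, -0.2806, 0.3384]
tool_rot: [-1.463, 2.049, -0.895]
wrist_force: [-7.0, -0.3, -11.0]
opening: 0.0297
grasp_force: 6.5
0.296 [] [[69.0, 205.0], [125.0, 247.0], [217.0, 315.0], [294.0, 373.0]]
0.301 [] [[69.0, 199.0], [125.0, 241.0], [218.0, 309.0], [295.0, 366.0]]
0.306 [] [[70.0, 194.0], [126.0, 235.0], [218.0, 303.0], [296.0, 360.0]]
0.311 [] [[70.0, 188.0], [126.0, 229.0], [219.0, 296.0], [297.0, 353.0]]
0.316 [] [[70.0, 182.0], [127.0, 223.0], [220.0, 290.0], [299.0, 347.0]]
```

View pics/c6.png

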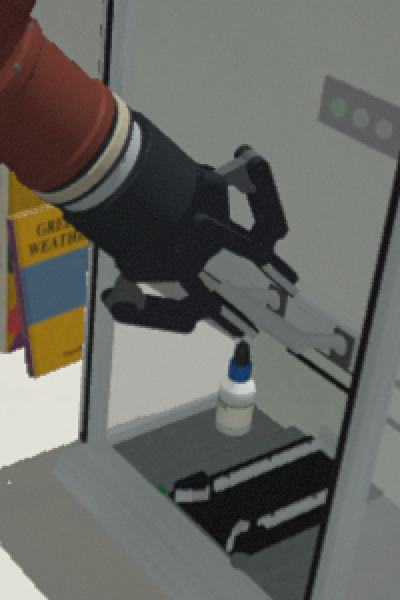

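The right bar is at the end of its travel. The finger has followed 201 mm of lift once the initial gap is taken off, and the TCP is now meeting resistance. I'll release downward, back out and head for the rack.

```bash
python3 -m inch '0 .15 .14 0 0 0;0 .12 .1 0 0 0;0 0 -.6 0 0 0;0 0 -.8 0 0 0;0 0 -.8 0 0 0;0 0 -.8 0 0 0;0 0 -.5 0 0 0;0 0 0 0 0 0'
python3 - <<'E'
from h import *
print(sense()['joints'].round(2))
T=tool(23.3,55,0)
plan([.44,.0,.32],tool(0,50,0))
P=np.array([.507,.2585,.057])+.04*np.array([-.919,-.395,0]);z=T.apply([0,0,1])
plan(P-z*.006,T)
s=imaging.get_image('side');cv2.imwrite('pics/s7.png',s)
# sash check: dark line along rail; search rail foot in side view at hood y=0..: expected pixel for sash heights
for h in(.2,.235,.25):print(h,[proj('side',hood(-.052,y,.066+h)).round(0).tolist() for y in(.096,-.096)],proj('side',hood(-.003,0,.03+h)).round())
E
```

```text
time_s: 21.05
tcp_pos: [0.4625, -0.2639, 0.3707]
tool_rot: [-1.443, 2.029, -0.931]
wrist_force: [-0.5, -0.3, 0.2]
opening: 0.0298
grasp_force: 0.0
[ 1.51  0.18 -1.08  2.2   1.48  0.03  1.85]
roll 0 turn [-3.45 -0.71 15.15] then shift [ 1.99 10.56  0.97]
roll 180 turn [  0.76  -3.69 -20.58] then shift [ -1.99 -10.56   0.97]
roll 0 turn [-6.14 -2.23 11.23] then shift [ 0.4  18.49 14.8 ]
roll 180 turn [  2.6   -7.14 -23.75] then shift [ -0.4  -18.49  14.8 ]
0.2 [[357.0, 189.0], [434.0, 250.0]] [416. 229.]
0.235 [[358.0, 170.0], [437.0, 228.0]] [419. 209.]
0.25 [[359.0, 161.0], [439.0, 219.0]] [420. 201.]
```

```bash
python3 -m inch '0 0 0 .04 -.18 -.98;0 0 0 .04 -.18 -.98;0 0 0 .04 -.18 -.98;0 0 0 .04 -.18 -.98;0 0 0 .04 -.18 -.98;0 0 0 .04 -.18 -.98;0 0 0 .04 -.18 -.98;0 0 0 .04 -.18 -.98;0 0 0 .04 -.18 -.98;0 0 0 .04 -.18 -.98'
python3 -m inch '0 0 0 .04 -.18 -.98;0 0 0 .04 -.18 -.98;0 0 0 .04 -.18 -.98;0 0 0 .04 -.18 -.98;0 0 0 .04 -.18 -.98;0 0 0 .04 -.18 -.98;0 0 0 .04 -.18 -.98;0 0 0 .04 -.18 -.98;0 0 0 .04 -.18 -.98;0 0 0 .04 -.18 -.98'
python3 - <<'E'
from h import *
print(sense()['joints'].round(2))
plan([.44,.0,.34],tool(0,50,0));plan([.44,.1,.34],tool(15,50,0))
a=cv2.imread('pics/side0.png',0)
b=imaging.get_image('side');cv2.imwrite('pics/s8.png',b);b=cv2.cvtColor(b,cv2.COLOR_BGR2GRAY)
t=a[302:352,400:460];r=cv2.matchTemplate(b[170:352,380:480],t,cv2.TM_CCOEFF_NORMED);_,v,_,l=cv2.minMaxLoc(r);print(v,l[0]+380,l[1]+170)
print(proj('side',hood(-.03,-.096,.115))-proj('side',hood(-.03,-.096,.316)),proj('side',hood(-.03,-.096,.115))-proj('side',hood(-.03,-.096,.301)))
E
```

```text
time_s: 21.93
tcp_pos: [0.4703, -0.2585, 0.3508]
tool_rot: [-2.293, 1.276, -1.122]
wrist_force: [0.3, -0.7, 0.3]
opening: 0.0296
grasp_force: 0.0
time_s: 22.77
tcp_pos: [0.4711, -0.2392, 0.3049]
tool_rot: [-2.889, 0.19, -1.217]
wrist_force: [0.3, 0.2, 0.2]
opening: 0.03
grasp_force: 0.0
[ 1.47  0.38 -1.1   2.23  2.28  0.01  2.83]
roll 0 turn [-1.72 -0.71 34.65] then shift [ 0.05  9.57 -1.87]
roll 180 turn [ 0.47 -1.13 -1.31] then shift [-0.05 -9.57 -1.87]
roll 0 turn [-1.7  -3.58 32.26] then shift [-2.67 13.43  0.41]
roll 180 turn [ 2.51 -1.19 -3.5 ] then shift [  2.67 -13.43   0.41]
0.3300522267818451 401 302
[-19.09143014 111.78243893] [-17.49058282 102.32598888]
```

```bash
python3 -m inch '0 -.8 -.3 0 -.2 0;0 -.8 -.3 0 -.2 0;0 -.8 -.3 0 -.2 0;0 -.8 -.3 0 -.2 0;0 -.8 -.3 0 -.2 0;0 -.8 0 0 -.2 0;0 -.8 0 0 0 0;0 0 0 0 0 0'
python3 - <<'E'
from h import *
print(sense()['joints'].round(2))
plan([.44,.1,.34],tool(15,50,0));plan([.44,.1,.34],tool(15,40,0))
E
```

```text
time_s: 23.48
tcp_pos: [0.4612, -0.0853, 0.3129]
tool_rot: [-2.925, 0.184, -1.121]
wrist_force: [0.4, 0.1, 0.3]
opening: 0.03
grasp_force: 0.0
[ 0.95  0.12 -0.84  2.34  1.93  0.03  2.82]
roll 0 turn [-0.64 -3.41 32.28] then shift [-1.54  7.38 -0.13]
roll 180 turn [ 2.39 -0.45 -3.54] then shift [ 1.54 -7.38 -0.13]
roll 0 turn [ 2.19 -3.85 32.39] then shift [-1.54  7.38  0.14]
roll 180 turn [ 2.69  1.53 -3.32] then shift [ 1.54 -7.38  0.14]
```

```bash
python3 -m inch '0 -.3 0 0 .7 0;0 -.3 0 0 .7 0;0 -.3 0 0 .7 0;0 -.3 0 0 .7 0;0 -.3 0 0 .7 0;0 -.3 0 0 .7 0;0 0 0 0 0 0;0 0 0 0 0 0'
python3 - <<'E'
from h import *
print(sense()['joints'].round(2))
plan([.44,.1,.34],tool(15,50,0));plan([.44,.1,.34],tool(15,40,0))
E
```

```text
time_s: 24.15
tcp_pos: [0.4992, -0.0609, 0.3386]
tool_rot: [2.736, -0.198, 1.478]
wrist_force: [-0.5, -0.1, -0.0]
opening: 0.0301
grasp_force: 0.0
[ 1.14  0.32 -1.34  2.42  2.32  0.57  2.38]
roll 0 turn [-4.81 -4.33 32.1 ] then shift [ 0.44  6.83 -0.44]
roll 180 turn [ 3.03 -3.36 -3.27] then shift [-0.44 -6.83 -0.44]
roll 0 turn [-2.   -4.75 32.62] then shift [ 0.36  6.83 -0.51]
roll 180 turn [ 3.29 -1.39 -2.99] then shift [-0.36 -6.83 -0.51]
```

```bash
python3 -m inch '0 -.7 0 .35 -.1 -.33;0 -.7 0 .35 -.1 -.33;0 -.7 0 .35 -.1 -.33;0 -.7 0 .35 -.1 -.33;0 -.7 0 .35 -.1 -.33;0 -.7 0 .35 -.1 -.33;0 -.7 0 .35 -.1 -.33;0 -.7 0 .35 -.1 -.33;0 -.7 0 .35 -.1 -.33;0 0 0 0 0 0' 0.76
python3 - <<'E'
from h import *
print(sense()['joints'].round(2))
T=tool(23.3,50,0);z=T.apply([0,0,1])
P=np.array([.507,.2585,.057])+.04*np.array([-.919,-.395,0])
plan(P-z*.006+[0,0,.16],T);plan(P-z*.006,T)
E
```

```text
time_s: 24.98
tcp_pos: [0.4919, 0.0971, 0.3409]
tool_rot: [-2.712, -0.356, -1.335]
wrist_force: [0.1, 0.4, -0.1]
opening: 0.0651
grasp_force: 0.0
[ 0.86  0.26 -1.31  2.36  2.21  0.38  2.56]
roll 0 turn [-3.71 -2.12 34.65] then shift [2.03 5.69 4.52]
roll 180 turn [ 1.39 -2.44 -1.09] then shift [-2.03 -5.69  4.52]
roll 0 turn [-3.71 -2.12 34.65] then shift [6.14 5.69 9.43]
roll 180 turn [ 1.39 -2.44 -1.09] then shift [-6.14 -5.69  9.43]
```

```bash
python3 -m inch '-.2 -.7 .2 .17 -.3 -.14;-.2 -.7 .2 .17 -.3 -.14;-.2 -.7 .2 .17 -.3 -.14;-.2 -.7 .2 .17 -.3 -.14;-.2 -.7 .2 .17 -.3 -.14;-.2 -.7 .4 .17 -.3 -.14;-.3 -.7 .4 .17 -.3 -.14;-.3 -.6 .4 .17 -.3 -.14;-.3 0 .4 0 0 0;0 0 0 0 0 0'
python3 - <<'E'
from h import *
print(sense()['joints'].round(2),R.from_rotvec(sense()['tool_rot']).as_matrix().round(2))
for p in (50,55):
 T=tool(23.3,p,0);z=T.apply([0,0,1])
 P=np.array([.507,.2585,.057])+.04*np.array([-.919,-.395,0])
 plan(P-z*.006+[0,0,.1],T);plan(P-z*.006,T)
E
```

```text
time_s: 25.82
tcp_pos: [0.4586, 0.227, 0.2532]
tool_rot: [-2.776, -0.566, -1.011]
wrist_force: [-0.8, -0.5, -1.3]
opening: 0.065
grasp_force: 0.0
[ 0.17  0.38 -0.95  2.33  1.86  0.48  2.75] [[ 0.7   0.39  0.59]
 [ 0.3  -0.92  0.25]
 [ 0.64  0.   -0.77]]
roll 0 turn [ 1.000e-02 -1.100e-01  3.597e+01] then shift [1.96 0.39 3.14]
roll 180 turn [ 0.07  0.01 -0.03] then shift [-1.96 -0.39  3.14]
roll 0 turn [ 1.000e-02 -1.100e-01  3.597e+01] then shift [4.53 0.39 6.21]
roll 180 turn [ 0.07  0.01 -0.03] then shift [-4.53 -0.39  6.21]
roll 0 turn [-1.56 -0.1  35.94] then shift [1.66 0.39 3.3 ]
roll 180 turn [ 0.07 -0.99 -0.03] then shift [-1.66 -0.39  3.3 ]
roll 0 turn [-1.56 -0.1  35.94] then shift [3.95 0.39 6.58]
roll 180 turn [ 0.07 -0.99 -0.03] then shift [-3.95 -0.39  6.58]
```

```bash
python3 -m inch '-.4 -.08 .63 0 0 0;-.4 -.08 .63 0 0 0;-.4 -.08 .63 0 0 0;-.4 -.08 .63 0 0 0;-.36 -.07 .62 0 0 0;0 0 0 0 0 0'
python3 - <<'E'
from h import *
print(sense()['joints'].round(2))
T=tool(23.3,50,0);z=T.apply([0,0,1])
P=np.array([.507,.2585,.057])+.04*np.array([-.919,-.395,0])
plan(P-z*.006+[0,0,.03],T);plan(P-z*.006,T)
E
```

```text
time_s: 26.32
tcp_pos: [0.4676, 0.2395, 0.1604]
tool_rot: [-2.78, -0.563, -1.007]
wrist_force: [-0.5, -0.1, -1.1]
opening: 0.0645
grasp_force: 0.0
[ 0.07  0.68 -0.97  2.4   2.15  0.81  2.49]
roll 0 turn [ 0.06 -0.14 35.95] then shift [1.77 0.08 2.1 ]
roll 180 turn [ 0.09  0.04 -0.05] then shift [-1.77 -0.08  2.1 ]
roll 0 turn [ 0.06 -0.14 35.95] then shift [2.55 0.08 3.02]
roll 180 turn [ 0.09  0.04 -0.05] then shift [-2.55 -0.08  3.02]
```

```bash
python3 -m inch '-.36 -.02 .42 0 0 0;-.36 -.02 .42 0 0 0;-.36 -.02 .42 0 0 0;-.36 -.02 .42 0 0 0;-.33 0 .42 0 0 0;0 0 0 0 0 0'
python3 - <<'E'
from h import *
print(sense()['joints'].round(2))
T=tool(23.3,50,0);z=T.apply([0,0,1])
P=np.array([.507,.2585,.057])+.04*np.array([-.919,-.395,0])
plan(P-z*.006,T)
T=tool(23.3,55,0);z=T.apply([0,0,1]);plan(P-z*.006,T)
E
```

```text
time_s: 26.82
tcp_pos: [0.4732, 0.2445, 0.0938]
tool_rot: [-2.784, -0.561, -1.001]
wrist_force: [-0.1, -0.1, 0.5]
opening: 0.0648
grasp_force: 0.0
[ 0.13  1.03 -1.19  2.42  2.18  1.19  2.59]
roll 0 turn [ 0.15 -0.16 35.93] then shift [ 1.05 -0.02  0.8 ]
roll 180 turn [ 0.1   0.09 -0.07] then shift [-1.05  0.02  0.8 ]
roll 0 turn [-1.42 -0.15 35.9 ] then shift [ 0.96 -0.02  0.89]
roll 180 turn [ 0.1  -0.91 -0.07] then shift [-0.96  0.02  0.89]
```

```bash
python3 -m inch '-.2 0 .25 0 -.2 0;-.2 0 .25 0 -.2 0;-.2 0 .25 0 -.2 0;-.22 0 .25 0 -.1 0;0 0 0 0 0 0'
python3 - <<'E'
from h import *
s=sense();print(s['joints'].round(2));M=R.from_rotvec(s['tool_rot']).as_matrix();print(M.round(2))
g=s['tcp_pos']+.006*M[:,2];c=np.array([.507,.2585,0]);u=np.array([-.919,-.395,0]);print('grasp in rack: y',(g-c)@u,'lat',(g-c)@[-.395,.919,0],'z',g[2])
E
```

```text
time_s: 27.23
tcp_pos: [0.4729, 0.2458, 0.0637]
tool_rot: [-2.819, -0.575, -0.928]
wrist_force: [-0.7, 0.6, -0.4]
opening: 0.0649
grasp_force: 0.0
[ 0.11  1.07 -1.15  2.39  2.18  1.17  2.61]
[[ 0.74  0.39  0.55]
 [ 0.32 -0.92  0.23]
 [ 0.59  0.01 -0.81]]
grasp in rack: y 0.03285699801612447 lat 0.0017328400730208665 z 0.05885308103786165
```

Grasp pose is good: rack y = 33 mm, 2 mm off centre, z = 59 mm. Closing now, then lifting.

```bash
python3 -m inch '0 0 0 0 0 0;0 0 0 0 0 0;0 0 0 0 0 0;0 0 0 0 0 0;0 0 0 0 0 0;0 0 0 0 0 0' 0
python3 -m inch '.12 0 -.16 0 0 0;.3 0 -.41 0 0 0;.48 0 -.65 0 0 0;.48 0 -.65 0 0 0;.48 0 -.65 0 0 0;.48 0 -.65 0 0 0;.48 0 -.65 0 0 0;.48 0 -.65 0 0 0;.48 0 -.65 0 0 0;.48 0 -.65 0 0 0'
python3 - <<'E'
from h import *
s=sense();print(s['joints'].round(2));M=R.from_rotvec(s['tool_rot']).as_matrix();print(M.round(2))
plan([.45,-.18,.29],tool(-5.5,54,0)); plan([.45,.1,.29],tool(10,54,0))
E
```

```text
time_s: 27.73
tcp_pos: [0.4724, 0.2463, 0.0647]
tool_rot: [-2.816, -0.576, -0.929]
wrist_force: [-1.8, -1.0, 4.1]
opening: 0.0505
grasp_force: 62.9
time_s: 28.57
tcp_pos: [0.4711, 0.2478, 0.2208]
tool_rot: [-2.83, -0.59, -0.916]
wrist_force: [0.2, -0.1, -4.5]
opening: 0.0506
grasp_force: 63.0
[ 0.    0.44 -0.81  2.27  1.77  0.48  2.84]
[[ 0.74  0.4   0.54]
 [ 0.33 -0.92  0.22]
 [ 0.58  0.02 -0.81]]
roll 0 turn [-3.000e-02 -4.450e+00 -3.093e+01] then shift [ -2.27 -17.12  -1.77]
roll 180 turn [-3.23  0.02  4.77] then shift [ 2.27 17.12 -1.77]
roll 0 turn [ -0.06  -2.09 -33.68] then shift [-0.12 -5.68 -3.33]
roll 180 turn [-1.41  0.04  2.25] then shift [ 0.12  5.68 -3.33]
```

```bash
python3 -m inch '.33 0 -.45 -.1 0 .14;.33 0 -.45 -.1 0 .14;.33 0 -.45 -.1 0 .14;.33 0 -.45 -.1 0 .14;.33 0 -.45 -.1 0 .14;0 .5 0 -.1 0 .14;0 .7 0 -.1 0 .14;0 .7 0 -.15 0 .21;0 .7 0 -.15 0 .21;0 .7 0 -.15 0 .21'
python3 - <<'E'
from h import *
s=sense();print(s['joints'].round(2));M=R.from_rotvec(s['tool_rot']).as_matrix();print(M.round(2))
plan([.45,-.18,.29],tool(-5.5,54,0)); plan([.45,.05,.29],tool(10,54,0))
E
```

```text
time_s: 29.4
tcp_pos: [0.4963, 0.1694, 0.2242]
tool_rot: [-2.941, -0.449, -0.891]
wrist_force: [-0.8, -0.1, -2.3]
opening: 0.0503
grasp_force: 63.0
[-0.49  0.33  0.07  2.27  1.85  0.1   2.77]
[[ 0.79  0.28  0.54]
 [ 0.26 -0.96  0.12]
 [ 0.55  0.05 -0.83]]
roll 0 turn [ -0.6   -2.9  -31.93] then shift [ -1.14 -14.09  -2.42]
roll 180 turn [-2.05  0.42  3.94] then shift [ 1.14 14.09 -2.42]
roll 0 turn [ -0.76  -0.43 -34.6 ] then shift [ 0.6  -4.38 -3.69]
roll 180 turn [-0.28  0.5   1.39] then shift [-0.6   4.38 -3.69]
```

The wrist is near its singular position again at this height. I'll tip the tool outward by about 15°, which raises the rack's nose a little and is safe for the tubes, and then lift.

```bash
python3 -m inch '0 0 0 0 .6 0;0 0 0 0 .6 0;0 0 0 0 .6 0;0 0 0 0 .6 0;0 0 0 0 .6 0;.25 0 -.3 0 .2 0;.25 0 -.3 0 .2 0;.35 0 -.35 0 0 0;.35 0 -.35 0 0 0;.35 0 -.35 0 0 0'
python3 - <<'E'
from h import *
s=sense();print(s['joints'].round(2));M=R.from_rotvec(s['tool_rot']).as_matrix();print(M.round(2))
plan([.45,-.18,.29],tool(-5.5,40,0)); plan([.48,.06,.28],tool(5,40,0))
E
```

```text
time_s: 30.23
tcp_pos: [0.4918, 0.1701, 0.2779]
tool_rot: [-2.779, -0.436, -1.242]
wrist_force: [0.6, -0.1, -2.5]
opening: 0.0502
grasp_force: 63.4
[ 0.1   0.3  -0.71  2.37  2.21  0.49  2.42]
[[ 0.63  0.28  0.72]
 [ 0.23 -0.96  0.17]
 [ 0.74  0.05 -0.67]]
roll 0 turn [ -0.48  -4.16 -32.39] then shift [ -0.16 -14.1   -0.56]
roll 180 turn [-2.9   0.33  3.35] then shift [ 0.16 14.1  -0.56]
roll 0 turn [ -0.59  -1.96 -33.97] then shift [ 0.48 -4.35 -0.71]
roll 180 turn [-1.32  0.39  1.97] then shift [-0.48  4.35 -0.71]
```

The rack is high enough to clear the wash bottle. I'll pass the hood post and the left handle with the rack yawed to the right (heading about -35°), descend there, and then straighten out below the bars.

```bash
python3 -m inch '-.1 .45 -.1 -.71 -.05 .64;-.1 .45 -.1 -.71 -.05 .64;-.05 .45 -.05 -.71 -.05 .64;0 .45 0 -.71 -.05 .64;0 .45 0 -.71 -.05 .64;0 .45 0 -.71 -.05 .64;.05 .45 .05 -.71 -.05 .64;.1 .45 .1 -.71 -.05 .64;.1 .45 .1 -.71 -.05 .64;0 0 0 0 0 0'
python3 - <<'E'
from h import *
s=sense();print(s['joints'].round(2));M=R.from_rotvec(s['tool_rot']).as_matrix();print(M.round(2),np.degrees(np.arctan2(M[1,2],M[0,2])))
plan([.435,-.03,.28],tool(-40,42,0)); 
E
```

```text
time_s: 31.07
tcp_pos: [0.4879, 0.0669, 0.2837]
tool_rot: [2.606, -0.588, 1.139]
wrist_force: [0.2, 1.0, -2.1]
opening: 0.0504
grasp_force: 63.6
[-0.13  0.32 -0.56  2.29  1.48  0.92  2.44]
[[ 0.62 -0.45  0.65]
 [-0.27 -0.89 -0.37]
 [ 0.74  0.05 -0.67]] -29.63531506982348
roll 0 turn [  0.1   -2.28 -33.69] then shift [-0.47 -4.33  0.74]
roll 180 turn [-1.54 -0.07  2.23] then shift [0.47 4.33 0.74]
```

```bash
python3 -m inch '.05 .55 .1 -.2 0 .28;.05 .55 .1 -.2 0 .28;.05 .55 .1 -.2 0 .28;.05 .55 .1 -.2 0 .28;.05 .55 .1 -.2 0 .28;.06 .55 .1 -.2 0 .28;.06 .55 .1 -.2 0 .28;.06 .5 .1 -.14 0 .27;0 0 0 0 0 0'
python3 - <<'E'
from h import *
s=sense();print(s['joints'].round(2));M=R.from_rotvec(s['tool_rot']).as_matrix();print(M.round(2),np.degrees(np.arctan2(M[1,2],M[0,2])))
plan([.445,-.035,.155],tool(-40,54.3,0)); plan([.47,-.17,.155],tool(-5.5,54.3,0)); 
E
```

```text
time_s: 31.82
tcp_pos: [0.446, -0.0411, 0.2824]
tool_rot: [2.469, -0.906, 1.112]
wrist_force: [-0.4, -0.4, -2.6]
opening: 0.0504
grasp_force: 64.8
[ 0.01  0.24 -0.49  2.4   1.52  0.87  2.29]
[[ 0.51 -0.65  0.57]
 [-0.43 -0.76 -0.49]
 [ 0.75  0.   -0.66]] -40.47807557803102
roll 0 turn [-4.02 -0.11 35.74] then shift [3.13 0.16 4.03]
roll 180 turn [ 0.07 -2.57 -0.04] then shift [-3.13 -0.16  4.03]
roll 0 turn [-3.37 -6.39 30.03] then shift [ 1.8  -5.04  4.99]
roll 180 turn [ 4.7  -2.48 -5.16] then shift [-1.8   5.04  4.99]
```

```bash
python3 -m inch '-.3 0 .5 0 -.4 0;-.35 0 .5 0 -.4 0;-.35 0 .55 0 -.4 0;-.35 0 .55 0 -.4 0;-.4 0 .55 0 -.4 0;-.4 0 .55 0 -.4 0;-.4 0 .5 0 -.17 0;-.4 0 .5 0 0 0;0 0 0 0 0 0'
python3 - <<'E'
from h import *
s=sense();print(s['joints'].round(2));M=R.from_rotvec(s['tool_rot']).as_matrix();print(M.round(2),np.degrees(np.arctan2(M[1,2],M[0,2])))
plan([.475,-.17,.155],tool(-5.5,54.3,0)); print(hood(-.11,0,0))
E
```

```text
time_s: 32.57
tcp_pos: [0.4589, -0.0466, 0.1535]
tool_rot: [2.64, -0.959, 0.842]
wrist_force: [0.0, -0.8, -2.2]
opening: 0.0502
grasp_force: 64.8
[ 0.13  0.52 -0.51  2.42  1.74  0.76  2.09]
[[ 0.63 -0.64  0.44]
 [-0.52 -0.77 -0.37]
 [ 0.58  0.   -0.81]] -40.09133420357196
roll 0 turn [ 0.08 -5.42 29.94] then shift [-0.94 -4.85  0.6 ]
roll 180 turn [ 4.02  0.06 -5.6 ] then shift [0.94 4.85 0.6 ]
[ 0.46851901 -0.18332698  0.        ]
```

```bash
python3 -m inch '.35 .45 .25 .4 0 -.56;.33 .47 .23 .4 0 -.56;.3 .5 .21 .4 0 -.56;.26 .52 .19 .4 0 -.56;.23 .54 .17 .4 0 -.56;.2 .56 .15 .4 0 -.56;.18 .57 .12 .4 0 -.56;.15 .6 .1 .4 0 -.56;0 0 0 .4 0 -.56;0 0 0 .4 0 -.56'
python3 - <<'E'
from h import *
s=sense();print(s['joints'].round(2));M=R.from_rotvec(s['tool_rot']).as_matrix();print(M.round(2),np.degrees(np.arctan2(M[1,2],M[0,2])))
plan(hood(-.11,0,.11),tool(-5.5,54.3,0))
t=imaging.get_image('top');s=imaging.get_image('side');cv2.imwrite('pics/t9.png',t);cv2.imwrite('pics/s9.png',s)
c=np.zeros((600,800,3),np.uint8)
c[:,:400]=cv2.resize(t[180:330,400:500],(400,600),interpolation=3);c[:,400:]=cv2.resize(s[120:420,290:490],(400,600),interpolation=3)
cv2.imwrite('pics/c9.png',c)
E
```

```text
time_s: 33.4
tcp_pos: [0.4696, -0.1489, 0.1535]
tool_rot: [2.937, -0.243, 0.886]
wrist_force: [0.8, 0.2, -2.0]
opening: 0.0506
grasp_force: 65.0
[ 1.01  0.7  -1.1   2.41  2.05  0.67  2.84]
[[ 0.82 -0.17  0.54]
 [-0.13 -0.99 -0.11]
 [ 0.55  0.02 -0.83]] -11.145334980397823
roll 0 turn [ 0.65 -0.98 35.39] then shift [ 0.94 -1.37  1.46]
roll 180 turn [ 0.64  0.42 -0.59] then shift [-0.94  1.37  1.46]
```

View pics/c9.png

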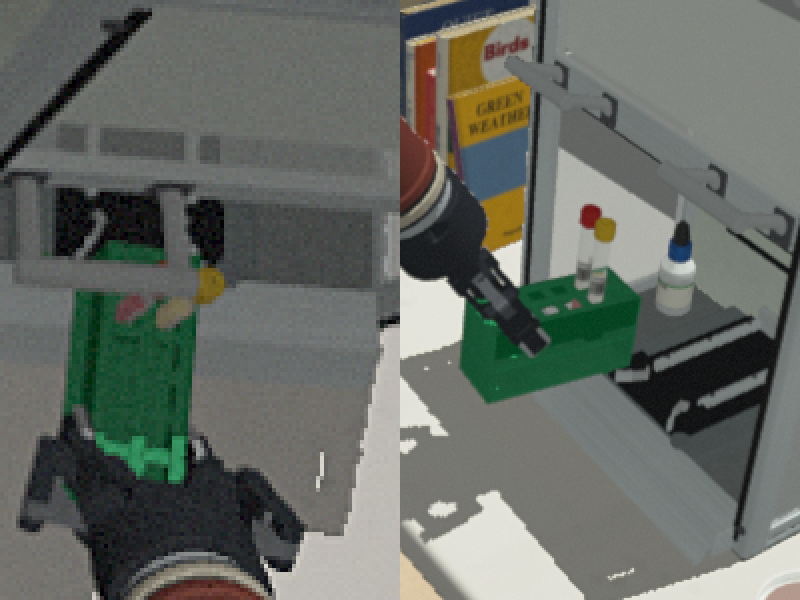

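The sash is fully up: the right bar's middle is at about (450,219), and the prediction for 0.25 m is row 219. The rack is held level with both tubes in it. The lane's lead-in tips show in the side view at about (407,307) and (428,332), so I'll check the lane's centre from those.

```bash
python3 - <<'E'
from h import *
a,b=onz('side',407.5,307.5,.038),onz('side',427.5,332.5,.038)
for p in(a,b):print(p.round(4),'hood',((p-HO)@HX).round(4),((p-HO)@HY).round(4))
s=cv2.imread('pics/s9.png')
# guide bright top strips: ends far/near
for nm,(u,v) in dict(Lnear=(411,303),Lfar=(465,279),Rnear=(437,323),Rfar=(476,305)).items():
  p=onz('side',u,v,.038);print(nm,((p-HO)@HX).round(4),((p-HO)@HY).round(4))
# rack heading in the picture from top: green mask edges
t=cv2.imread('pics/t9.png');h=cv2.cvtColor(t,cv2.COLOR_BGR2HSV);m=cv2.inRange(h,(50,100,40),(85,255,255));m[:180]=0
p=np.argwhere(m)[:,::-1]; p=p[(p[:,0]>400)&(p[:,0]<500)]
for r in(262,278,285):
  x=p[p[:,1]==r][:,0]; A,B=onz('top',x.min()-.5,r,.16),onz('top',x.max()+.5,r,.16);print(r,A.round(4),B.round(4),((A+B)/2).round(4))
st=sense();M=R.from_rotvec(st['tool_rot']).as_matrix();print(st['tcp_pos'],M[:,2])
E
```

```text
[ 0.605  -0.1709  0.038 ] hood 0.0246 0.0256
[ 0.5886 -0.2384  0.038 ] hood 0.0149 -0.0431
Lnear 0.0378 0.0325
Lfar 0.1727 0.0381
Rnear 0.0446 -0.0325
Rfar 0.138 -0.0299
262 [ 0.5307 -0.1158  0.16  ] [ 0.5301 -0.1817  0.16  ] [ 0.5304 -0.1488  0.16  ]
278 [ 0.4971 -0.112   0.16  ] [ 0.4964 -0.1775  0.16  ] [ 0.4967 -0.1448  0.16  ]
285 [ 0.4823 -0.1239  0.16  ] [ 0.4818 -0.1745  0.16  ] [ 0.4821 -0.1492  0.16  ]
[ 0.46979364 -0.15000542  0.15456113] [ 0.54404637 -0.11537569 -0.83108483]
```

```bash
sed -i 's/HX=np.array(\[.995,-.097,0\])/HX=np.array([.99664,-.08194,0])/' h.py; python3 -m inch '-.1 .25 .2 .12 .05 -.12;-.15 .25 .2 .12 .05 -.12;-.15 .25 .25 .12 .05 -.12;-.15 .25 .25 .12 .05 -.12;-.15 .25 .2 .12 .05 -.12;-.15 .1 .2 .1 .05 -.12;0 0 0 .1 0 -.12'
python3 - <<'E'
from h import *
s=sense();print(s['joints'].round(2));M=R.from_rotvec(s['tool_rot']).as_matrix();print(M.round(2),np.degrees(np.arctan2(M[1,2],M[0,2])))
plan(hood(-.11,0,.11),tool(-4.7,54.3,0))
E
```

```text
time_s: 34.08
tcp_pos: [0.4667, -0.1805, 0.1142]
tool_rot: [2.974, -0.103, 0.941]
wrist_force: [0.5, 0.8, -1.8]
opening: 0.0507
grasp_force: 65.0
[ 1.1   0.81 -1.03  2.42  2.32  0.62  2.84]
[[ 0.82 -0.07  0.57]
 [-0.06 -1.   -0.04]
 [ 0.58 -0.   -0.82]] -3.9661344079618908
roll 0 turn [ -0.18  -0.13 -35.88] then shift [ 0.03 -0.17  0.19]
roll 180 turn [-0.09  0.11  0.12] then shift [-0.03  0.17  0.19]
```

Aligned. Lowering to 1–2 mm above the sill, then sliding in.

```bash
python3 -m inch '-.15 .06 .2 0 .04 0;-.15 .06 .2 -.04 .04 .05;-.14 .05 .2 -.04 0 .05;0 0 .1 0 0 0;0 0 0 0 0 0'
python3 -m inch '.33 0 .23 0 0 0;.33 0 .23 0 0 0;.33 0 .23 0 0 0;.33 0 .23 0 0 0;0 0 0 0 0 0'
python3 - <<'E'
from h import *
s=sense();print(s['joints'].round(2));M=R.from_rotvec(s['tool_rot']).as_matrix();print(M.round(3),np.degrees(np.arctan2(M[1,2],M[0,2])))
d=s['tcp_pos']-HO;print('hood',d@HX,d@HY,d[2]);plan(hood(-.03,0,.0935),tool(-4.7,54.3,0))
E
```

```text
time_s: 34.5
tcp_pos: [0.4719, -0.1857, 0.096]
tool_rot: [2.966, -0.115, 0.953]
wrist_force: [0.8, 0.1, 0.4]
opening: 0.0504
grasp_force: 65.3
time_s: 34.92
tcp_pos: [0.5133, -0.1888, 0.0967]
tool_rot: [2.966, -0.114, 0.953]
wrist_force: [0.6, -0.0, -2.5]
opening: 0.0502
grasp_force: 64.7
[ 1.02  0.85 -0.95  2.32  2.33  0.6   2.84]
[[ 0.811 -0.077  0.581]
 [-0.062 -0.997 -0.045]
 [ 0.582  0.001 -0.813]] -4.466127525431789
hood -0.06495091976129087 -8.883098727892422e-05 0.09666303628290279
roll 0 turn [-3.000e-02 -4.000e-02 -3.595e+01] then shift [-1.06  0.    0.92]
roll 180 turn [-0.03  0.02  0.05] then shift [ 1.06 -0.    0.92]
```

```bash
python3 -m inch '.2 0 .21 0 0 0;.2 0 .2 0 0 0;.24 0 .17 0 0 0;.24 0 .17 0 0 0;.2 0 .17 0 0 0;0 0 0 0 0 0'
python3 - <<'E'
from h import *
s=sense();print(s['joints'].round(2));M=R.from_rotvec(s['tool_rot']).as_matrix();print(M.round(3))
d=s['tcp_pos']-HO;print('hood',d@HX,d@HY,d[2]);plan(hood(-.0,0,.0935),tool(-4.7,54.3,0))
E
```

```text
time_s: 35.42
tcp_pos: [0.5478, -0.1908, 0.0941]
tool_rot: [2.967, -0.111, 0.954]
wrist_force: [1.2, 0.9, 0.2]
opening: 0.0501
grasp_force: 64.8
[ 0.94  0.85 -0.87  2.23  2.32  0.53  2.84]
[[ 0.81  -0.075  0.581]
 [-0.061 -0.997 -0.044]
 [ 0.583  0.    -0.813]]
hood -0.030353080993958538 0.000698786344295578 0.09405346347306749
roll 0 turn [-2.000e-02 -7.000e-02 -3.593e+01] then shift [-0.97 -0.03  0.73]
roll 180 turn [-0.04  0.01  0.07] then shift [0.97 0.03 0.73]
```

```bash
python3 -m inch '.24 0 .18 0 0 0;.24 .01 .17 0 0 .02;.24 .01 .17 0 0 .02;.24 .01 .17 0 0 .02;.24 0 .17 0 0 0;.24 0 .17 0 0 0;.2 0 .14 0 0 0;0 0 0 0 0 0'
python3 - <<'E'
from h import *
s=sense();print(s['joints'].round(2));M=R.from_rotvec(s['tool_rot']).as_matrix();print(M.round(3))
d=s['tcp_pos']-HO;print('hood',d@HX,d@HY,d[2])
E
```

```text
time_s: 36.08
tcp_pos: [0.5977, -0.1955, 0.0937]
tool_rot: [2.969, -0.12, 0.953]
wrist_force: [0.6, 0.6, 0.5]
opening: 0.0505
grasp_force: 64.8
[ 0.83  0.83 -0.74  2.11  2.29  0.42  2.84]
[[ 0.81  -0.08   0.58 ]
 [-0.067 -0.997 -0.044]
 [ 0.582 -0.003 -0.813]]
hood 0.019719905293286467 7.952756731253899e-05 0.09369905718091598
```

The rack is guided 51 mm short of home. I'll open, tilt the tool 20° flatter about the grasp with the fingers still straddling the rails, shift back 18 mm and regrip.

```bash
python3 -m inch '0 0 0 0 0 0;0 0 0 0 0 0;0 0 0 0 0 0;0 0 0 0 0 0' 0.76
python3 -m inch '0 0 0 0 .5 0;0 0 0 0 .5 0;0 0 0 0 .5 0;0 0 0 0 .5 0;0 0 0 0 .5 0;0 0 0 0 .5 0;0 0 0 0 .5 0;0 0 0 0 .5 0;0 0 0 0 0 0'
python3 - <<'E'
from h import *
s=sense();print(s['joints'].round(2));M=R.from_rotvec(s['tool_rot']).as_matrix();print(M.round(3))
d=s['tcp_pos']-HO;print('hood',d@HX,d@HY,d[2]);plan(hood(.002,0,.0925),tool(-4.7,34.5,0))
E
```

```text
time_s: 36.42
tcp_pos: [0.5957, -0.1966, 0.0923]
tool_rot: [2.97, -0.124, 0.949]
wrist_force: [0.2, 0.4, -0.7]
opening: 0.065
grasp_force: 0.0
time_s: 37.17
tcp_pos: [0.5943, -0.1967, 0.09]
tool_rot: [2.752, -0.119, 1.44]
wrist_force: [0.0, 0.3, -0.5]
opening: 0.065
grasp_force: 0.0
[ 1.02  1.11 -1.01  2.29  2.82  0.93  2.64]
[[ 0.568 -0.083  0.819]
 [-0.052 -0.997 -0.065]
 [ 0.821 -0.006 -0.57 ]]
hood 0.01646360064016956 -0.001374110976513102 0.0899957339777021
roll 0 turn [ 0.08  0.05 35.93] then shift [ 0.25  0.05 -0.53]
roll 180 turn [-0.03  0.05 -0.07] then shift [-0.25 -0.05 -0.53]
```

```bash
python3 -m inch '-.13 -.03 -.27 0 0 -.03;-.12 -.02 -.26 0 0 -.03;0 0 0 0 0 0'
python3 -m inch '0 0 0 0 0 0;0 0 0 0 0 0;0 0 0 0 0 0;0 0 0 0 0 0;0 0 0 0 0 0' 0
python3 -m inch '.2 0 .28 0 0 0;.2 0 .28 0 0 0;.2 0 .28 0 0 0;0 0 0 0 0 0'
python3 - <<'E'
from h import *
s=sense();print(s['joints'].round(2));M=R.from_rotvec(s['tool_rot']).as_matrix();print(M.round(3))
d=s['tcp_pos']-HO;print('hood',d@HX,d@HY,d[2]);plan(hood(.055,0,.0925),tool(-4.7,34.5,0))
E
```

```text
time_s: 37.42
tcp_pos: [0.5805, -0.1931, 0.0955]
tool_rot: [2.748, -0.105, 1.442]
wrist_force: [0.3, -0.9, 0.0]
opening: 0.0649
grasp_force: 0.0
time_s: 37.83
tcp_pos: [0.582, -0.1937, 0.0959]
tool_rot: [2.744, -0.106, 1.445]
wrist_force: [-4.3, -0.4, 4.6]
opening: 0.0501
grasp_force: 63.7
time_s: 38.17
tcp_pos: [0.6089, -0.196, 0.096]
tool_rot: [2.745, -0.108, 1.445]
wrist_force: [1.4, 0.1, -0.8]
opening: 0.0503
grasp_force: 62.9
[ 1.01  1.1  -1.01  2.26  2.8   0.91  2.64]
[[ 0.564 -0.079  0.822]
 [-0.044 -0.997 -0.066]
 [ 0.824  0.001 -0.566]]
hood 0.03091566739635091 0.0005562283476472263 0.09600729185411938
roll 0 turn [ 1.000e-02 -4.000e-02 -3.598e+01] then shift [-0.43 -0.02  0.87]
roll 180 turn [-0.02 -0.01  0.02] then shift [0.43 0.02 0.87]
```

```bash
python3 -m inch '.15 0 .23 0 0 0;.15 0 .23 0 0 0;0 0 0 0 0 0'; python3 -m inch '.14 0 .2 0 0 0;0 0 0 0 0 0'; python3 -m inch '.08 0 .12 0 0 0;0 0 0 0 0 0';python3 -m inch '.05 0 .07 0 0 0;0 0 0 0 0 0'
```

```text
time_s: 38.42
tcp_pos: [0.6222, -0.1967, 0.0959]
tool_rot: [2.745, -0.107, 1.446]
wrist_force: [2.4, 1.5, 1.2]
opening: 0.0506
grasp_force: 63.1
time_s: 38.58
tcp_pos: [0.6281, -0.1973, 0.0959]
tool_rot: [2.745, -0.107, 1.446]
wrist_force: [1.2, 1.2, 2.6]
opening: 0.0507
grasp_force: 63.3
time_s: 38.75
tcp_pos: [0.6307, -0.1974, 0.0959]
tool_rot: [2.745, -0.106, 1.445]
wrist_force: [-4.1, 1.4, 5.4]
opening: 0.0502
grasp_force: 63.8
time_s: 38.92
tcp_pos: [0.6308, -0.1973, 0.0959]
tool_rot: [2.746, -0.105, 1.443]
wrist_force: [-14.1, 1.1, 12.3]
opening: 0.0501
grasp_force: 65.2
```

The TCP has stopped with 14 N of push, which is more than the clips take and suggests the back stop. One more small push, then I'll release and check.

```bash
python3 -m inch '.05 0 .07 0 0 0;0 0 0 0 0 0'; python3 -m inch '-.07 0 -.1 0 0 0;0 0 0 0 0 0;0 0 0 0 0 0;0 0 0 0 0 0;0 0 0 0 0 0' 0.76
python3 -m inch '.1 0 -.3 0 0 0;.15 0 -.8 0 0 0;.15 0 -.8 0 0 0;.1 0 -.8 0 0 0;0 0 -.8 0 0 0;0 0 -.6 0 0 0;0 0 0 0 0 0'
python3 - <<'E'
from h import *
print(sense()['joints'].round(2))
t=imaging.get_image('top');s=imaging.get_image('side');cv2.imwrite('pics/t10.png',t);cv2.imwrite('pics/s10.png',s)
c=np.zeros((600,800,3),np.uint8)
c[:,:320]=cv2.resize(t[190:340,410:490],(320,600),interpolation=3);c[:,320:]=cv2.resize(s[195:345,370:490],(480,600),interpolation=3)
cv2.imwrite('pics/c10.png',c)
E
```

```text
time_s: 39.08
tcp_pos: [0.6309, -0.1972, 0.0958]
tool_rot: [2.747, -0.104, 1.44]
wrist_force: [-24.1, -0.7, 18.3]
opening: 0.0505
grasp_force: 66.7
time_s: 39.5
tcp_pos: [0.6325, -0.198, 0.0948]
tool_rot: [2.746, -0.109, 1.443]
wrist_force: [0.4, 0.3, -0.2]
opening: 0.065
grasp_force: 0.0
time_s: 40.08
tcp_pos: [0.5529, -0.1908, 0.1649]
tool_rot: [2.746, -0.103, 1.443]
wrist_force: [-0.2, -0.3, -0.7]
opening: 0.0651
grasp_force: 0.0
[ 1.1   0.92 -1.09  2.38  2.73  0.85  2.6 ]
```

View pics/c10.png

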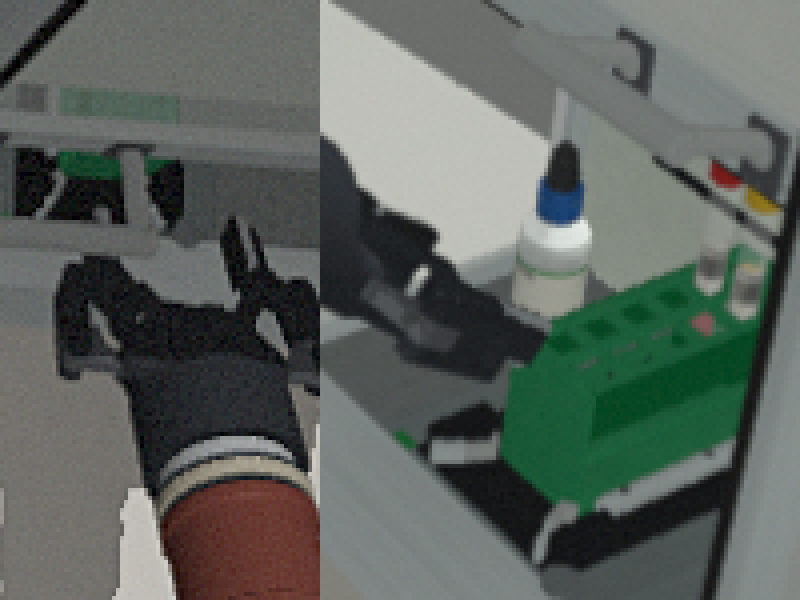

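The rack sits in the lane with both tubes standing. Its near right foot corner is at about (433,321) and the clip and lead-in end right beside it. I'll compute that corner's place relative to the lane.

```bash
python3 - <<'E'
from h import *
def H(p): d=p-HO; return (d@HX*1000).round(1),(d@HY*1000).round(1)
f=lambda u,v:(370+(u-320)/4,195+v/4)
for nm,u,v,z in [('near R foot',572,507,.028),('near L foot',503,458,.028),('near R top',597,378,.098),('near L top',512,365,.098),('lead tip R',540,562,.028),('lead tip R top',540,545,.038),('lead tip L',430,455,.038),('bend R',575,508,.038),('bend L',498,440,.038)]: print(nm,H(onz('side',*f(u,v),z)))
print('expected px home R foot',proj('side',hood(.0405,-.0255,.028)),'L foot',proj('side',hood(.0405,.0255,.028)),[f(572,507),f(503,458)])
E
```

```text
near R foot (np.float64(48.5), np.float64(-19.3))
near L foot (np.float64(42.7), np.float64(22.0))
near R top (np.float64(52.6), np.float64(-17.0))
near L top (np.float64(26.6), np.float64(8.2))
lead tip R (np.float64(13.6), np.float64(-39.3))
lead tip R top (np.float64(12.5), np.float64(-38.8))
lead tip L (np.float64(7.3), np.float64(31.5))
bend R (np.float64(40.9), np.float64(-28.3))
bend L (np.float64(40.3), np.float64(24.3))
expected px home R foot [431.81229813 325.38170385] L foot [413.56030031 308.7993119 ] [(433.0, 321.75), (415.75, 309.5)]
```

The near end measures about 45 mm in, level with or past the nominal 40, and it met a hard stop at 24 N, so the rack is home. Now the sash. I'll close the fingers, move right under the bars, back out and up, then press down on the right handle from above.

```bash
python3 -m inch '-.3 .2 -.3 0 0 0;-.2 .4 -.3 0 0 0;0 .5 -.2 0 0 0;0 .6 0 0 0 0;0 .6 0 0 0 0;0 .6 0 0 0 0;0 .3 0 0 0 0;0 0 0 0 0 0' 0
python3 - <<'E'
from h import *
s=sense();print(s['joints'].round(2));M=R.from_rotvec(s['tool_rot']).as_matrix();print(M.round(2))
plan([.465,-.275,.24]);plan([.465,-.275,.39])
E
```

```text
time_s: 40.85
tcp_pos: [0.5249, -0.2724, 0.1638]
tool_rot: [2.744, -0.115, 1.442]
wrist_force: [-0.5, -0.6, 0.4]
opening: -0.0002
grasp_force: 0.0
[ 1.32  0.93 -1.08  2.33  2.84  0.65  2.66]
[[ 0.57 -0.08  0.82]
 [-0.05 -1.   -0.07]
 [ 0.82  0.   -0.57]]
roll 0 turn [-0.  0. -0.] then shift [ 1.16  0.3  -3.69]
roll 180 turn [ 0.  0. 36.] then shift [-1.16 -0.3  -3.69]
roll 0 turn [-0.  0. -0.] then shift [ 6.1   0.31 -7.09]
roll 180 turn [ 0.  0. 36.] then shift [-6.1  -0.31 -7.09]
```

```bash
python3 -m inch '0 0 -.7 0 0 0;.1 0 -.7 0 0 0;.2 .1 -.7 0 0 0;.25 .1 -.7 0 0 0;.3 .1 -.7 0 0 0;.3 0 -.4 0 0 0;0 0 0 0 0 0'
python3 - <<'E'
from h import *
s=sense();print(s['joints'].round(2));M=R.from_rotvec(s['tool_rot']).as_matrix();print(M.round(2))
plan([.465,-.28,.39])
E
```

```text
time_s: 41.43
tcp_pos: [0.4607, -0.271, 0.2453]
tool_rot: [2.744, -0.103, 1.445]
wrist_force: [0.1, 0.4, -0.2]
opening: 0.0004
grasp_force: 0.0
[ 1.56  0.72 -1.24  2.38  2.82  0.44  2.6 ]
[[ 0.56 -0.08  0.82]
 [-0.04 -1.   -0.07]
 [ 0.82  0.   -0.57]]
roll 0 turn [0. 0. 0.] then shift [ 4.89  0.36 -3.11]
roll 180 turn [ 0.  0. 36.] then shift [-4.89 -0.36 -3.11]
```

```bash
python3 -m inch '.5 .04 -.31 0 .15 0;.5 .04 -.31 0 .15 0;.5 .04 -.31 0 .15 0;.5 .04 -.31 0 .15 0;.5 .04 -.3 0 .15 0;.5 .04 -.3 0 .15 0;.5 .04 -.3 0 .1 0;.5 .04 -.3 0 0 0;.5 .04 -.3 0 0 0;.4 0 -.2 0 0 0'
python3 - <<'E'
from h import *
s=sense();print(s['joints'].round(2));M=R.from_rotvec(s['tool_rot']).as_matrix();print(M.round(2))
plan([.515,-.284,.385]);plan([.515,-.284,.36])
E
```

```text
time_s: 42.27
tcp_pos: [0.4626, -0.2784, 0.3744]
tool_rot: [2.679, -0.101, 1.57]
wrist_force: [0.9, 0.2, 0.1]
opening: -0.0003
grasp_force: 0.0
[ 1.79  0.45 -1.34  2.24  3.79  0.18  1.51]
[[ 0.49 -0.07  0.87]
 [-0.04 -1.   -0.06]
 [ 0.87 -0.   -0.49]]
roll 0 turn [0. 0. 0.] then shift [1.4  0.07 1.63]
roll 180 turn [ 0.  0. 36.] then shift [-1.4  -0.07  1.63]
roll 0 turn [0. 0. 0.] then shift [0.53 0.07 2.12]
roll 180 turn [ 0.  0. 36.] then shift [-0.53 -0.07  2.12]
```

```bash
python3 -m inch '.25 .02 .45 0 0 0;.25 .02 .45 0 0 0;.25 .02 .45 0 0 0;.28 .02 .48 0 0 0;0 0 0 0 0 0'
python3 -m inch '-.25 0 .14 0 0 0;-.25 0 .14 0 0 0;-.25 0 .14 0 0 0;-.25 0 .14 0 0 0'
python3 -m inch '-.25 0 .14 0 0 0;-.25 0 .14 0 0 0;-.25 0 .14 0 0 0;-.25 0 .14 0 0 0'
python3 - <<'E'
from h import *
s=sense();print(s['joints'].round(2));M=R.from_rotvec(s['tool_rot']).as_matrix();print(M.round(2))
plan([.515,-.284,.2])
E
```

```text
time_s: 42.68
tcp_pos: [0.5171, -0.2837, 0.3753]
tool_rot: [2.677, -0.097, 1.575]
wrist_force: [-0.1, -0.2, -0.4]
opening: 0.0002
grasp_force: 0.0
time_s: 43.02
tcp_pos: [0.5141, -0.2844, 0.3447]
tool_rot: [2.679, -0.102, 1.569]
wrist_force: [-0.4, -0.1, 0.4]
opening: -0.0
grasp_force: 0.0
time_s: 43.35
tcp_pos: [0.5153, -0.2846, 0.3178]
tool_rot: [2.675, -0.101, 1.574]
wrist_force: [-1.1, -0.0, 3.4]
opening: -0.0002
grasp_force: 1.3
[ 1.38  0.48 -0.92  2.23  3.64  0.37  1.65]
[[ 0.48 -0.07  0.87]
 [-0.04 -1.   -0.06]
 [ 0.87 -0.   -0.49]]
roll 0 turn [0. 0. 0.] then shift [-4.13 -0.01  2.28]
roll 180 turn [ 0.  0. 36.] then shift [4.13 0.01 2.28]
```

The sash is coming down at about 3.4 N. Continuing.

```bash
python3 -m inch '-.35 0 .19 0 0 0;-.35 0 .19 0 0 0;-.35 0 .19 0 0 0;-.35 0 .19 0 0 0;-.35 0 .19 0 0 0;-.35 0 .19 0 0 0;-.35 0 .19 0 0 0;-.35 0 .19 0 0 0;-.35 0 .19 0 0 0;-.35 0 .19 0 0 0'
python3 - <<'E'
from h import *
s=sense();print(s['joints'].round(2));M=R.from_rotvec(s['tool_rot']).as_matrix();print(M.round(2))
plan([.515,-.284,.12])
E
```

```text
time_s: 44.18
tcp_pos: [0.5154, -0.2847, 0.2195]
tool_rot: [2.671, -0.099, 1.579]
wrist_force: [3.2, -0.4, 3.6]
opening: -0.0003
grasp_force: 2.2
[ 1.18  0.66 -0.68  2.34  3.53  0.66  1.87]
[[ 0.48 -0.07  0.87]
 [-0.04 -1.   -0.06]
 [ 0.88 -0.   -0.48]]
roll 0 turn [0. 0. 0.] then shift [-3.5  -0.02  1.9 ]
roll 180 turn [ 0.  0. 36.] then shift [3.5  0.02 1.9 ]
```

```bash
python3 -m inch '-.35 0 .19 0 -.3 0;-.35 0 .2 0 -.3 0;-.34 0 .21 0 -.3 0;-.33 0 .22 0 -.3 0;-.33 0 .23 0 -.3 0;-.32 0 .23 0 -.3 0;-.32 0 .24 0 -.3 0;-.31 0 .25 0 -.3 0'
python3 - <<'E'
from h import *
s=sense();print(s['joints'].round(2));M=R.from_rotvec(s['tool_rot']).as_matrix();print(M.round(2))
plan([.515,-.284,.1])
E
```

```text
time_s: 44.85
tcp_pos: [0.5181, -0.285, 0.1418]
tool_rot: [2.822, -0.102, 1.302]
wrist_force: [10.4, 0.2, 2.9]
opening: -0.0001
grasp_force: 4.6
[ 1.04  0.72 -0.54  2.28  3.43  0.53  1.94]
[[ 0.65 -0.07  0.76]
 [-0.05 -1.   -0.06]
 [ 0.76  0.   -0.65]]
roll 0 turn [0. 0. 0.] then shift [-1.36 -0.03  0.99]
roll 180 turn [ 0.  0. 36.] then shift [1.36 0.03 0.99]
```

```bash
python3 -m inch '-.35 0 .1 0 0 0;-.35 0 .15 0 0 0;-.3 0 .24 0 0 0;-.3 0 .25 0 0 0'
python3 -m inch '-.15 0 .12 0 0 0;-.15 0 .12 0 0 0'
python3 -m inch '-.1 0 .08 0 0 0;-.1 0 .08 0 0 0'
python3 - <<'E'
from h import *
s=sense();print(s['joints'].round(2))
im=imaging.get_image('side');cv2.imwrite('pics/s11.png',im)
E
```

```text
time_s: 45.18
tcp_pos: [0.5103, -0.2851, 0.1049]
tool_rot: [2.821, -0.103, 1.302]
wrist_force: [4.1, -1.2, 3.7]
opening: -0.0003
grasp_force: 2.4
time_s: 45.35
tcp_pos: [0.5068, -0.2842, 0.0948]
tool_rot: [2.824, -0.104, 1.298]
wrist_force: [-18.7, 1.5, 40.9]
opening: 0.0002
grasp_force: 21.0
time_s: 45.52
tcp_pos: [0.5069, -0.2841, 0.0942]
tool_rot: [2.811, -0.1, 1.313]
wrist_force: [-33.0, 2.3, 63.0]
opening: -0.0
grasp_force: 33.1
[ 1.01  0.83 -0.48  2.33  3.43  0.68  2.01]
```

A hard stop at 63 N with the TCP at 0.094, consistent with the handle at 0.066. I'll release, back away and verify the sash height numerically.

```bash
python3 -m inch '.2 0 -.2 0 0 0;.4 0 -.3 0 0 0;.5 0 -.4 0 0 0;.5 0 -.6 0 0 0;.5 0 -.7 0 0 0;.5 0 -.7 0 0 0;.5 0 -.7 0 0 0;.4 0 -.6 0 0 0;0 0 0 0 0 0'
python3 - <<'E'
from h import *
print(sense()['joints'].round(2))
im=imaging.get_image('side');cv2.imwrite('pics/s12.png',im);b=cv2.cvtColor(im,cv2.COLOR_BGR2GRAY);a=cv2.imread('pics/side0.png',0)
for nm,(u0,u1,v0,v1),y in(('L',(338,385,248,290),.096),('R',(400,462,308,352),-.096)):
  t=a[v0:v1,u0:u1];r=cv2.matchTemplate(b[v0-15:v1+50,u0-12:u1+12],t,cv2.TM_CCOEFF_NORMED);_,v,_,l=cv2.minMaxLoc(r)
  print(nm,round(v,3),'shift',l[0]-12,l[1]-15,'expect closed',(proj('side',hood(-.03,y,.066))-proj('side',hood(-.03,y,.115))).round(1),'at +6mm',(proj('side',hood(-.03,y,.072))-proj('side',hood(-.03,y,.115))).round(1))
E
```

```text
time_s: 46.32
tcp_pos: [0.4815, -0.2829, 0.222]
tool_rot: [2.831, -0.108, 1.282]
wrist_force: [-0.2, -0.1, 0.4]
opening: 0.0005
grasp_force: 0.0
[ 1.23  0.54 -0.73  2.29  3.52  0.31  1.8 ]
L 0.387 shift -12 5 expect closed [-1.6 21.8] at +6mm [-1.4 19.2]
R 0.455 shift -4 22 expect closed [-4. 23.] at +6mm [-3.5 20.3]
```

The right handle shifted (-4,22) px against (-4,23) expected for closed. With the hard stop as well, the sash is down and the robot is clear, so I'm handing in.

```bash
python3 -c "
from rig import sign_off
print(sign_off())"
```

```text
the job is handed in; nothing more can be done
None
```

I handed the job in at about 46 s of the 72 s limit, with no verdict shown: the sash was raised fully, the rack pushed to a hard stop at the back of the lane with both tubes standing, and the sash lowered to its stop. I did not see the two clips spring back directly; the measured rack position (its near end at or just past home) and the hard stop are what I went by.

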